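# Close up the bench raceway with snap-in covers

## Robot

A 6-joint arm with a two-finger parallel gripper is mounted at the origin on the work surface. World frame = base frame: x ahead of the robot, y to its left, z up, the work surface at z = 0. Lengths are in m, angles in rad, forces in N, time in s.
With the tool pointing down it reaches from about 0.275 to 0.75 m from the base axis. Payload 10.2 kg.
Tool frame: the origin (TCP) lies midway between the tips of the shut fingers; the grasp point (between the pads) lies r.grasp_offset behind it (r.grasp_offset is the distance from the TCP to the grasp point, in m); z points along the fingers, y is the direction in which the jaws open and shut (so a half turn about z gives the same grasp; the last joint's range is limited). The gripper opens to 88 mm and grips with 3 to 60 N. Pads are 18 mm wide; open, the fingers measure 123 mm over their backs; the gripper's body (75 mm by 187 mm) begins 45 mm behind the grasp point.
Start: joints at [1.074, 0.313, 1.498, -0, 1.331, -0.223], TCP at [0.142, 0.505, 0.239] pointing down, gripper open.
Joint ranges: [-2.94, 2.94], [-0.97, 2.17], [0.19, 2.56], [-1.23, 4.37], [0.02, 3.11], [-2.88, 2.88]. Speed limits (rad/s): [2.39, 2.39, 3.01, 3.14, 3.14, 3.14].

## Interface

Orientations are given as a rotation vector (axis times angle).
In Python, from bench import r gives the robot as it stands.
- The arm moves only by the tool drive_tool, never from a script. Its arguments are lists of equal length, an entry for each row: "jaw": the gripper's target within -1 to 1 (shut at 1, half-way at 0, fully open at -1); "translation": the shift along the world's x, y, z in mm, a list of three; "spin": the turn about the world's z in rad. A call has 1 to 12 rows; each row is the pose to reach, as a shift and turn from the pose commanded when the call began; what a row does not reach only later rows make up. A row lasts 1/8 s, in which the tool goes at most 62.5 mm and 10.7 degrees, less where a joint would pass 70% of its speed; a pose out of reach is approached as far as the arm can. A call with a gripper value outside its range is refused whole. The fingers move at their own pace and stop on an object; "newtons" is the grip in N (left out, the last holds). Time passes only in rows, so rows that repeat a pose let the fingers close. It gives the time, the measured TCP pose, the force and the opening at its end, in the units of the state.
- r.state(): the state, without advancing time (a new reading comes with each control period).
- r.grab_frame(name): name is "scene" or "side" or "wrist"; returns (picture, depth): 480x640x3 uint8, red, green, blue; 480x640 float32, m along the optical axis (not along the pixel's ray), 0 where there is no reading.
- r.calibration(name): a dict with "fovy" (degrees; the focal length in pixels is half the picture's height over the tangent of half this angle, whatever the lens; pixels are square), "cx", "cy" (the principal point, pixels), "extrinsics" (4x4, takes a point from camera to world coordinates); the wrist camera has in their place "T_tool_cam" (4x4, takes a point from camera to tool coordinates, whose origin is the TCP and whose axes are the flange's). Camera axes: x right, y up, looking along -z (the intrinsics and any distortion apply to the point x, -y, -z); pixel columns grow to the right and rows downward; lengths in m; the calibration is good to about 2 mm. A picture is of the moment at which its call begins: read the wrist's pose just before it. calibration takes no time and is no camera call.
- r.hand_in(): hands the job in, once; it reports no verdict.
The state is a dict: "time_s": time; "joints": joint angles; "qvel": joint speeds; "joint_torque": joint torques, N m; "tool_pos": TCP position; "ee_rot": TCP orientation; "contact_force": force on the tool from outside, world axes, zero at the start; "wrist_torque": the same for the moment, N m; "finger_gap": opening from 0.0 (shut) to 1.0 (fully open).
Only numpy, scipy, OpenCV 4.12 (cv2) and the standard library are available. Lean on these libraries where they do the work, as an engineer would, in place of code of your own. Each camera call takes 0.05 s, during which the arm holds its last target.

## Task

Close up the cable raceway on the packing bench: set every yellow cover lying on the bench into an opening of its own and press it down until it is level on the deck, and only then knock its sprung red pin fully down with the mallet, never pushing a pin down with the fingers. Also turn the power inlet's lock ring fully round to its green locked mark. Finish with the mallet standing on its head on the black rubber pad again, and leave the other things on the bench where they are.

Things in the scene. Friction and masses are not known exactly. Their poses are not given: they have to be found in the camera images.
- raceway: White steel cable raceway fixed on the bench, 110 mm (its x) by 500 mm (its y), flat deck 50 mm up. Origin: centre of its underside; z up; -x faces the robot. In the deck: four rectangular openings in a row and, at the +y end, a round power inlet with a lock ring. A cover laid in an opening stands about 6 mm proud; pressed level, flange flat on the deck, its origin is 15 mm below the deck.
- opening1 (a point): Centre of opening 1, level with the deck's top face, axes as the raceway's. 52 mm (x) by 66 mm (y). Inside, on both long sides, are sprung catch bars, 3 to 11 mm below the deck, on which a cover first rests; pressed down with 8 to 10 N it snaps past them and is level. At y = -196 mm in the raceway's frame.
- opening2 (a point): Centre of opening 2, level with the deck's top face, axes as the raceway's. 52 mm (x) by 66 mm (y). Inside, on both long sides, are sprung catch bars, 3 to 11 mm below the deck, on which a cover first rests; pressed down with 8 to 10 N it snaps past them and is level. At y = -100 mm in the raceway's frame.
- opening3 (a point): Centre of opening 3, level with the deck's top face, axes as the raceway's. 52 mm (x) by 66 mm (y). Inside, on both long sides, are sprung catch bars, 3 to 11 mm below the deck, on which a cover first rests; pressed down with 8 to 10 N it snaps past them and is level. At y = -4 mm in the raceway's frame.
- opening4 (a point): Centre of opening 4, level with the deck's top face, axes as the raceway's. 52 mm (x) by 66 mm (y). Inside, on both long sides, are sprung catch bars, 3 to 11 mm below the deck, on which a cover first rests; pressed down with 8 to 10 N it snaps past them and is level. At y = 92 mm in the raceway's frame.
- cover1: Yellow snap-in cover, absent in some runs; 0.13 kg. Flange 64 mm (x) by 84 mm (y), z = 15 to 20 mm, over a grey skirt 48 mm (x) by 60 mm (y), z = 0 to 15 mm, that goes into any opening either way round with 2 mm (x) and 3 mm (y) play each side. Origin: centre of the skirt's underside, z up; it lies on the bench on its skirt. A red captive pin stands up through its middle.
- pin1 (a joint): Travel (m) of the cover's sprung red pin: 0 = up, 0.012 = fully down. It stands on the cover's z axis, head 13 mm across, its top at z = 36 mm less the travel in the cover's frame. It needs 5 to 7 N, less than pressing a cover in; short of about 7 mm it springs back up, past that it snaps and stays down. Its foot comes out 10 mm below the skirt, so it cannot go down with the cover on the bench.
- cover2: Yellow snap-in cover, absent in some runs; 0.13 kg. Flange 64 mm (x) by 84 mm (y), z = 15 to 20 mm, over a grey skirt 48 mm (x) by 60 mm (y), z = 0 to 15 mm, that goes into any opening either way round with 2 mm (x) and 3 mm (y) play each side. Origin: centre of the skirt's underside, z up; it lies on the bench on its skirt. A red captive pin stands up through its middle.
- pin2 (a joint): Travel (m) of the cover's sprung red pin: 0 = up, 0.012 = fully down. It stands on the cover's z axis, head 13 mm across, its top at z = 36 mm less the travel in the cover's frame. It needs 5 to 7 N, less than pressing a cover in; short of about 7 mm it springs back up, past that it snaps and stays down. Its foot comes out 10 mm below the skirt, so it cannot go down with the cover on the bench.
- cover3: Yellow snap-in cover, absent in some runs; 0.13 kg. Flange 64 mm (x) by 84 mm (y), z = 15 to 20 mm, over a grey skirt 48 mm (x) by 60 mm (y), z = 0 to 15 mm, that goes into any opening either way round with 2 mm (x) and 3 mm (y) play each side. Origin: centre of the skirt's underside, z up; it lies on the bench on its skirt. A red captive pin stands up through its middle.
- pin3 (a joint): Travel (m) of the cover's sprung red pin: 0 = up, 0.012 = fully down. It stands on the cover's z axis, head 13 mm across, its top at z = 36 mm less the travel in the cover's frame. It needs 5 to 7 N, less than pressing a cover in; short of about 7 mm it springs back up, past that it snaps and stays down. Its foot comes out 10 mm below the skirt, so it cannot go down with the cover on the bench.
- cover4: Yellow snap-in cover, absent in some runs; 0.13 kg. Flange 64 mm (x) by 84 mm (y), z = 15 to 20 mm, over a grey skirt 48 mm (x) by 60 mm (y), z = 0 to 15 mm, that goes into any opening either way round with 2 mm (x) and 3 mm (y) play each side. Origin: centre of the skirt's underside, z up; it lies on the bench on its skirt. A red captive pin stands up through its middle.
- pin4 (a joint): Travel (m) of the cover's sprung red pin: 0 = up, 0.012 = fully down. It stands on the cover's z axis, head 13 mm across, its top at z = 36 mm less the travel in the cover's frame. It needs 5 to 7 N, less than pressing a cover in; short of about 7 mm it springs back up, past that it snaps and stays down. Its foot comes out 10 mm below the skirt, so it cannot go down with the cover on the bench.
- ring (a joint): Grey captive lock ring round the inlet, turning clockwise seen from above: 0 = open (white pointer at the red mark), 1.2 rad = locked, at its stop (white pointer at the green mark, on the raceway's +x side). It stays where it is left; about 0.1 N m turns it.
- ring_axis (a point): Point on the lock ring's vertical axis, level with the ring's top, 26 mm above the deck. The ring is 52 mm across and 26 mm high; two lugs at right angles to the pointer, each 12 mm wide, make it 68 mm across; the blue inlet inside stands 3 mm higher and is 36 mm across.
- mallet: Soft-faced mallet standing on its head, handle level. 0.32 kg, balance point about 8 mm from the head's axis towards the handle. Head orange with black faces, 50 by 50 mm, 64 mm high; handle light wood, 24 mm wide, 26 mm high, from 25 to 150 mm along -x, its middle at z = 32 mm; best gripped close to the head. Origin: centre of the head's lower face, z up.
- pad: Black rubber pad fixed on the bench, 110 by 110 mm, 6 mm thick: the mallet's place. Origin: centre of its underside.
- tape_roll: Bystander: roll of brown tape lying flat, 100 mm across, 48 mm high. Origin: centre of its underside.
- mug: Bystander: blue mug, 80 mm across, 95 mm high. Origin: centre of its underside.
- screwdriver: Bystander: screwdriver 180 mm long, lying on the bench. Origin: under its middle.
- tape_measure: Bystander: black and yellow tape measure, 70 by 58 by 36 mm. Origin: centre of its underside.
- carton: Bystander: small brown carton, 90 by 60 by 50 mm. Origin: centre of its underside.
Mind the look-alikes: they are no part of the job. What is shaped like the cover1 but pink or turquoise is not meant. What is shaped like the cover4 but turquoise is not meant.

How it is judged:
By the outcome, as a careful person would: the job done as asked, in the order asked, and still so for the second after the job is handed in, with the robot touching nothing.
Of cover1, cover2, cover3, cover4 only 3 to 4 are there at a start; the rules pass over those that are not, and their reading is None.
At some moment in a run one of cover1, cover2, cover3, cover4 may be knocked a few centimetres aside while the robot is not near it.
It also fails if it takes over 210 s, if anything falls off the work surface, if the arm or the gripper's body presses on something with over 40 N, if the wrist force passes 120 N, or if a joint passes its speed limit or range.

## Working session

There is one attempt and no reset: what is moved stays moved. The work goes in short steps, Python scripts to look and compute and a tool call to move; the robot and the scene stay as the last step left them, time stands still between calls to the robot, and variables do not carry over. Pictures are saved under pics/ and viewed, and the job is handed in when it is done.

Besides the shell and the picture viewer there is one more tool, called after "Request:" as name(argument=value, ...) on one line, values as JSON. drive_tool: Moves the arm, as the interface text tells. Its arguments: {"type":"object","properties":{"jaw":{"type":"array"},"translation":{"type":"array"},"spin":{"type":"array"},"newtons":{"type":"number"}},"required":["jaw","translation","spin"]}

```bash
ls -la; mkdir -p pics; python3 - <<'E'
from bench import r
import cv2
print(r.state()); print(r.grasp_offset)
for n in ("scene","side","wrist"):
    im,d=r.grab_frame(n); cv2.imwrite(f"pics/{n}0.png",im[:,:,::-1])
    c=r.calibration(n); print(n,c)
E
```

```text
total 12
drwxr-xr-x  3 agent agent 4096 Dec  7 06:45 .
drwxr-xr-x 23 root  root  4096 Dec  7 06:45 ..
drwxr-xr-x  2 agent agent 4096 Dec  7 06:45 pics
{'time_s': 0.0, 'joints': array([ 1.07359441e+00,  3.13463165e-01,  1.49840382e+00,  1.14248165e-05,
        1.33100126e+00, -2.23402616e-01]), 'qvel': array([ 0.00018627,  0.00033675,  0.00142408,  0.00034747, -0.00118748,
       -0.00146036]), 'joint_torque': array([ 3.37500223e-04, -4.02205002e+01, -2.52268231e+01,  6.95038866e-02,
        3.52020131e-02, -1.39137901e-04]), 'tool_pos': array([0.14185099, 0.5052298 , 0.23816685]), 'ee_rot': array([-4.28682162e-01, -3.11174257e+00,  1.86861696e-03]), 'contact_force': array([-0.12087455, -0.2390585 ,  0.37450864]), 'wrist_torque': array([-0.0529275 ,  0.05713019, -0.05320982]), 'finger_gap': 0.9954702936721103}
0.0187
scene {'fovy': 50.005338317124334, 'cx': 323.94186839971707, 'cy': 250.0246553148286, 'extrinsics': array([[-0.38053059, -0.77098593,  0.51066346,  1.202168  ],
       [ 0.92462641, -0.32687653,  0.19549358,  0.28762718],
       [ 0.0162011 ,  0.54656421,  0.83726047,  1.
[... 157 characters left out ...]
'extrinsics': array([[-0.98413603,  0.11923022, -0.13137897,  0.30347045],
       [-0.17719777, -0.69724637,  0.69458509,  1.12753084],
       [-0.00878797,  0.70684627,  0.70731261,  1.18159156],
       [ 0.        ,  0.        ,  0.        ,  1.        ]])}
wrist {'fovy': 71.94087715430435, 'cx': 318.8378093891521, 'cy': 236.89644114304596, 'T_tool_cam': array([[-2.06452590e-04,  9.64657891e-01,  2.63505429e-01,
         6.85469155e-02],
       [ 9.99999917e-01,  2.91598952e-04, -2.84019411e-04,
        -5.87192309e-04],
       [-3.50819473e-04,  2.63505349e-01, -9.64657871e-01,
        -1.46590113e-01],
       [ 0.00000000e+00,  0.00000000e+00,  0.00000000e+00,
         1.00000000e+00]])}
```

View pics/scene0.png

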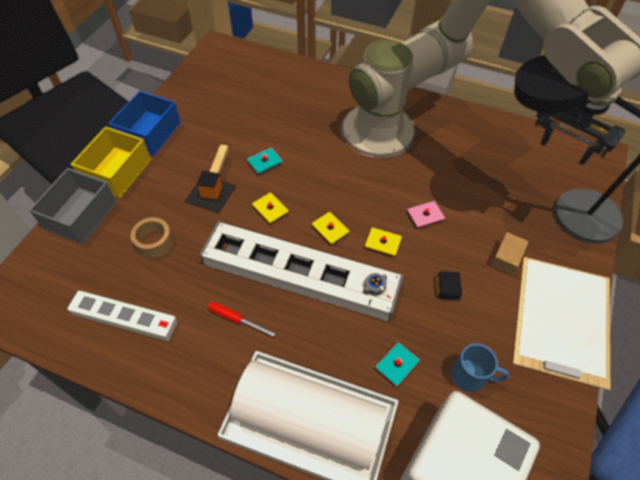

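View pics/side0.png

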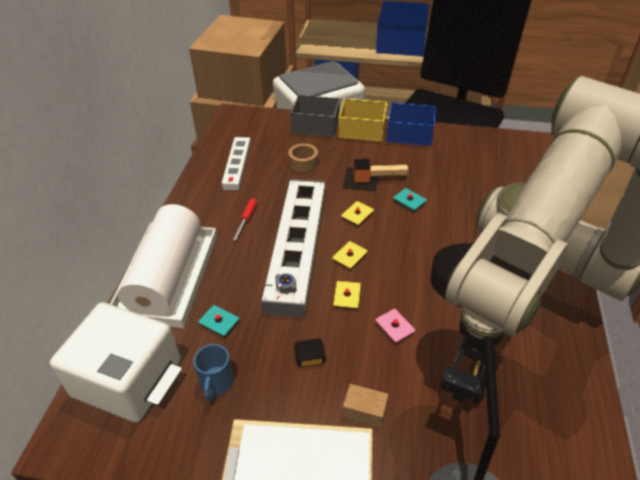

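View pics/wrist0.png

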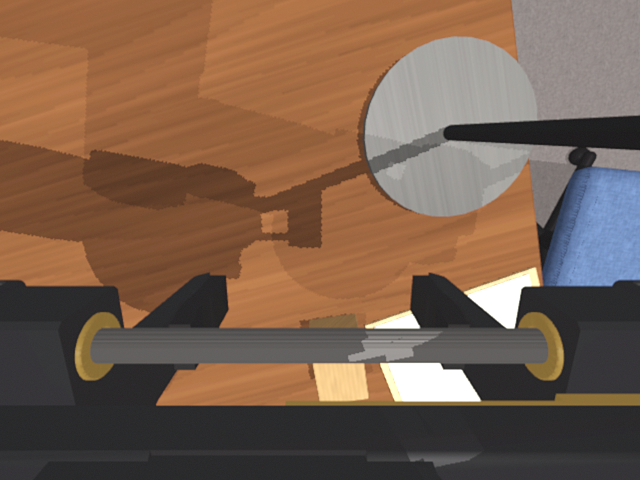

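```bash
cat > h.py <<'E'
import numpy as np, cv2
from scipy.spatial.transform import Rotation as R
from bench import r
def ext(name,st=None):
    c=r.calibration(name)
    if name=="wrist":
        st=st or r.state()
        T=np.eye(4);T[:3,:3]=R.from_rotvec(st["ee_rot"]).as_matrix();T[:3,3]=st["tool_pos"]
        return c,T@c["T_tool_cam"]
    return c,c["extrinsics"]
def grab(name,save=None):
    st=r.state(); c,T=ext(name,st); im,d=r.grab_frame(name)
    if save: cv2.imwrite(f"pics/{save}.png",im[:,:,::-1])
    f=240/np.tan(np.radians(c["fovy"])/2)
    return dict(im=im,d=d,f=f,cx=c["cx"],cy=c["cy"],T=T)
def world(g,u=None,v=None,z=None):
    """pixel->world using depth"""
    if u is None: v,u=np.mgrid[0:480,0:640]
    u=np.asarray(u,float);v=np.asarray(v,float)
    d=g["d"][np.round(v).astype(int),np.round(u).astype(int)]
    p=np.stack([(u-g["cx"])/g["f"]*d,-(v-g["cy"])/g["f"]*d,-d],-1)
    return p@g["T"][:3,:3].T+g["T"][:3,3]
def onplane(g,u,v,z):
    u=np.asarray(u,float);v=np.asarray(v,float)
    p=np.stack([(u-g["cx"])/g["f"],-(v-g["cy"])/g["f"],-np.ones_like(u)],-1)@g["T"][:3,:3].T
    o=g["T"][:3,3]; s=(z-o[2])/p[...,2]
    return o+p*s[...,None]
def proj(g,P):
    p=(np.asarray(P)-g["T"][:3,3])@g["T"][:3,:3]
    return np.stack([g["cx"]+g["f"]*p[...,0]/-p[...,2], g["cy"]-g["f"]*p[...,1]/-p[...,2]],-1)
def crop(g,name,u0,u1,v0,v1,k=4):
    cv2.imwrite(f"pics/{name}.png",cv2.resize(g["im"][v0:v1,u0:u1,::-1],None,fx=k,fy=k,interpolation=cv2.INTER_CUBIC))
def blobs(g,lo,hi,amin=60):
    hsv=cv2.cvtColor(g["im"],cv2.COLOR_RGB2HSV); m=cv2.inRange(hsv,np.array(lo),np.array(hi))
    n,l,s,c=cv2.connectedComponentsWithStats(m)
    return [(l==i) for i in range(1,n) if s[i,4]>=amin]
E
python3 - <<'E'
from h import *
np.set_printoptions(precision=4,suppress=True)
G={}
for n in("scene","side"):
    g=grab(n);np.savez(f"{n}.npz",**g); W=world(g)
    print(n,"table z",np.median(W[150:220,300:330,2]) if n=="scene" else np.median(W[320:350,250:270,2]))
    for nm,lo,hi in(("yellow",(24,120,120),(34,255,255)),("pink",(160,60,120),(178,160,255)),("turq",(82,120,80),(95,255,255)),("orange",(8,180,100),(16,255,255)),("red",(0,180,120),(4,255,255))):
        for m in blobs(g,lo,hi,15):
            p=W[m]; vv,uu=np.nonzero(m); z=np.median(p[:,2])
            q=p[abs(p[:,2]-z)<.006]
            if len(q)<5: continue
            hull=cv2.minAreaRect((q[:,:2]*1000).astype(np.float32))
            print(nm,len(q),uu.mean().round(),vv.mean().round(),"z",z,hull)
g=dict(np.load("scene.npz"));crop(g,"sc1",190,420,130,330,3)
g=dict(np.load("side.npz"));crop(g,"sd1",250,440,140,360,3)
E
```

```text
scene table z -0.0019292333093274827
yellow 149 113.0 159.0 z 0.026618005764163066 ((477.0370178222656, -656.5372314453125), (156.6824188232422, 137.00360107421875), 0.0455448292195797)
yellow 510 270.0 207.0 z 0.017673247073051623 ((432.7160949707031, -174.06109619140625), (87.6760025024414, 65.86248779296875), 60.88591003417969)
yellow 561 330.0 228.0 z 0.017691369487940367 ((431.1974792480469, 6.5225067138671875), (87.42106628417969, 67.16801452636719), 60.4918327331543)
yellow 574 383.0 241.0 z 0.01770272288318875 ((416.95416259765625, 154.904541015625), (69.97013092041016, 83.82835388183594), 2.3416924476623535)
pink 533 426.0 214.0 z 0.017784391847559755 ((282.29632568359375, 234.33140563964844), (69.52818298339844, 85.07888793945312), 42.51274490356445)
turq 411 264.0 161.0 z 0.017501553925331925 ((278.8819580078125, -266.10357666015625), (66.26817321777344, 83.4503402709961), 55.12057113647461)
turq 886 397.0 364.0 z 0.0178376459074705 ((730.2747192382812, 296.5171813964844), (64.50166320800781, 84.75726318359375), 69.05989837646484)
orange 62 211.0 190.0 z 0.0382898000514566
[... 1023 characters left out ...]
888679702752971 ((278.88787841796875, 236.1734161376953), (66.15377807617188, 88.22032165527344), 43.12541198730469)
turq 311 410.0 199.0 z 0.018660826446889156 ((276.3909606933594, -263.0958557128906), (69.05830383300781, 88.11941528320312), 55.057621002197266)
turq 591 219.0 321.0 z 0.018811545341741898 ((727.5362548828125, 298.8309020996094), (65.30171203613281, 87.80447387695312), 68.77114868164062)
orange 47 362.0 175.0 z 0.03733831742602178 ((434.94830322265625, -330.6804504394531), (46.097198486328125, 17.141990661621094), 12.465544700622559)
red 136 249.0 208.0 z 0.02109495826047114 ((761.8837280273438, -133.93077087402344), (91.66773986816406, 24.365781784057617), 83.67583465576172)
```

View pics/sc1.png

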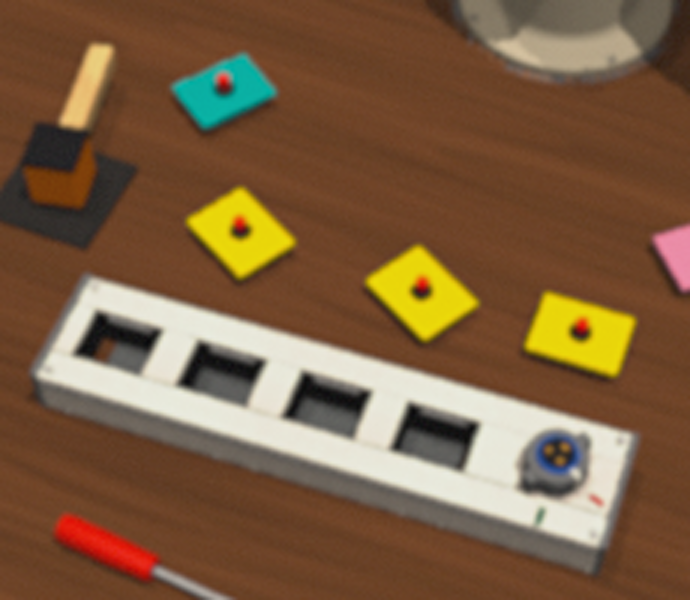

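View pics/sd1.png

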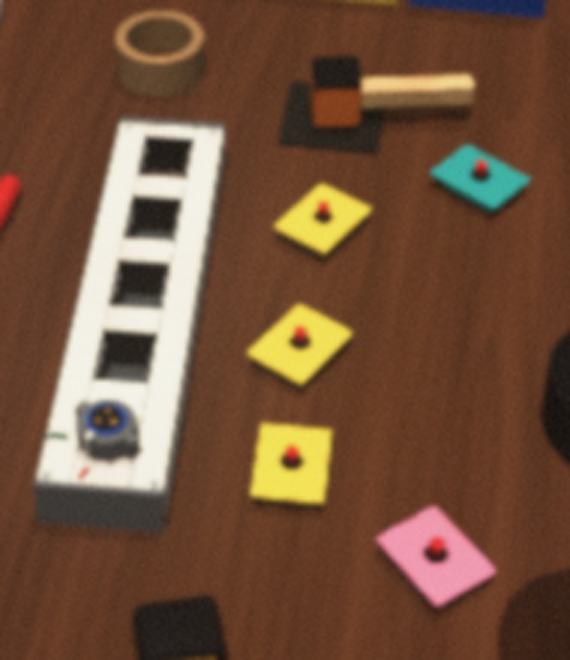

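```bash
python3 - <<'E'
from h import *
np.set_printoptions(precision=4,suppress=True)
for n in("scene","side"):
    g=dict(np.load(n+".npz")); W=world(g)
    hsv=cv2.cvtColor(g["im"],cv2.COLOR_RGB2HSV)
    m=(hsv[...,1]<60)&(hsv[...,2]>130)&(abs(W[...,2]-.05)<.006)&(W[...,0]>.35)&(W[...,0]<.72)&(abs(W[...,1])<.4)
    q=W[m]; print(n,m.sum(),np.median(q[:,2]),cv2.minAreaRect((q[:,:2]*1000).astype(np.float32)))
    # mallet top
    for nm,z,tol in(("head",.07,.005),("handle",.051,.004)):
        m=(abs(W[...,2]-z)<tol)&(W[...,0]>.2)&(W[...,0]<.55)&(W[...,1]<-.2)&(W[...,1]>-.42)
        q=W[m]; print(nm,m.sum(),np.median(q,0),cv2.minAreaRect((q[:,:2]*1000).astype(np.float32)))
    # generic: objects above table
E
```

```text
scene 5043 0.047992772535697004 ((590.3638916015625, -11.165939331054688), (113.75210571289062, 501.5372619628906), 3.8358850479125977)
head 267 [ 0.445  -0.3543  0.0682] ((443.1865234375, -354.95904541015625), (54.72414016723633, 53.64374542236328), 12.439041137695312)
handle 216 [ 0.3644 -0.3719  0.0494] ((445.02978515625, -337.2153625488281), (302.7148742675781, 87.50499725341797), 32.355674743652344)
side 3273 0.048949922201269036 ((585.8887329101562, -10.843658447265625), (113.03446197509766, 506.87921142578125), 3.7718372344970703)
head 153 [ 0.4394 -0.3504  0.07  ] ((439.46673583984375, -352.5250244140625), (50.64491653442383, 58.7592887878418), 12.999594688415527)
handle 194 [ 0.3742 -0.3657  0.0499] ((441.5482482910156, -327.3074035644531), (310.118896484375, 86.27334594726562), 33.81056213378906)
```

```bash
python3 - <<'E'
from h import *
np.set_printoptions(precision=3,suppress=True)
g=dict(np.load("scene.npz"));
for uv in((535,80),(550,95),(520,85),(600,195),(635,155),(625,170),(580,140),(610,60)): print(uv,world(g,*uv))
crop(g,"lamp",480,640,0,260,3)
g=dict(np.load("side.npz"))
print()
for uv in((470,272),(445,270),(490,430),(495,460),(480,345),(470,385)): print(uv,world(g,*uv))
E
```

```text
(535, 80) [0.171 0.372 0.433]
(550, 95) [0.219 0.409 0.441]
(520, 85) [0.192 0.346 0.426]
(600, 195) [0.018 0.682 0.016]
(635, 155) [-0.92   1.016 -0.586]
(625, 170) [0.115 0.663 0.214]
(580, 140) [0.176 0.519 0.314]
(610, 60) [0.189 0.487 0.53 ]

(470, 272) [0.183 0.502 0.524]
(445, 270) [0.212 0.433 0.449]
(490, 430) [0.126 0.678 0.366]
(495, 460) [ 0.038  0.542 -0.004]
(480, 345) [0.144 0.542 0.394]
(470, 385) [0.152 0.59  0.345]
```

View pics/lamp.png

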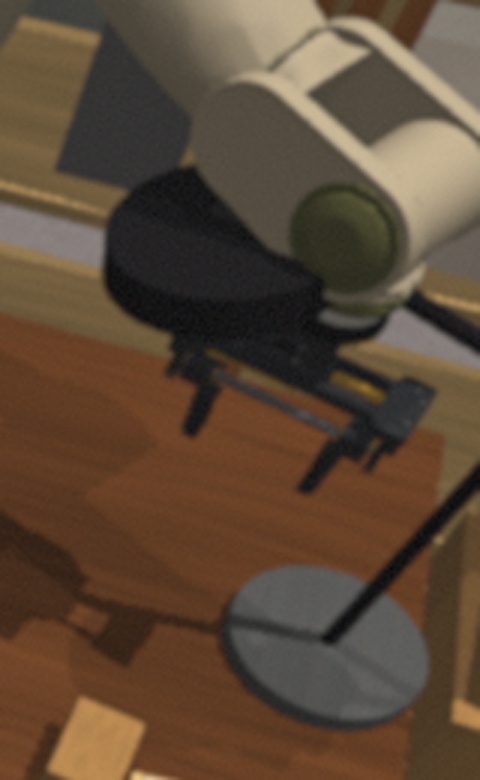

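```bash
python3 - <<'E'
from h import *
np.set_printoptions(precision=3,suppress=True)
g=dict(np.load("scene.npz"));W=world(g)
for (n,u0,u1,v0,v1) in(("scene",505,615,45,130),("side",425,500,240,340)):
    g=dict(np.load(n+".npz"));W=world(g);im=g["im"]
    m=np.zeros((480,640),bool);m[v0:v1,u0:u1]=1
    m&=(im.max(-1)<60)&(W[...,2]>.25)
    q=W[m];print(n,m.sum(),np.percentile(q,[1,10,50,90,99],axis=0))
    h=np.histogram(q[:,2],bins=np.arange(.25,.56,.02));print(h[0])
    q2=q[q[:,2]>.38]; print(cv2.minEnclosingCircle((q2[:,:2]*1000).astype(np.float32)))
    for v in range(v0,v1,6): print(v,[ "%d,%d,%d"%tuple(1000*W[v,u]) for u in range(u0,u1,12) if m[v,u]])
E
```

```text
scene 4624 [[0.094 0.335 0.314]
 [0.138 0.358 0.344]
 [0.19  0.431 0.433]
 [0.231 0.5   0.48 ]
 [0.239 0.551 0.517]]
[   0    6   17  159  378  196   64  261  931 1634  366  323  219   47
    0]
((638.5302124023438, 331.9991455078125), 565.3817749023438)
45 []
51 []
57 ['87,371,433']
63 ['109,350,426', '108,374,433', '184,454,510']
69 ['130,354,427', '132,377,435', '127,401,439']
75 ['156,333,423', '155,357,429', '152,381,435', '149,404,440', '184,444,477', '202,462,496']
81 ['174,337,421', '176,361,430', '175,384,436', '171,407,441', '167,430,446', '183,450,463', '202,468,483', '213,486,497']
87 ['197,341,423', '198,364,431', '195,387,437', '192,410,442', '189,433,447', '187,455,453', '207,473,473', '214,492,485']
93 ['197,345,409', '217,367,431', '214,390,436', '212,413,442', '210,435,448', '209,457,454', '205,479,459', '211,498,470']
99 ['200,350,395', '224,372,422', '237,393,439', '233,416,444', '234,437,452', '221,460,450']
105 ['228,377,410', '233,399,422', '237,420,432', '232,443,437', '214,468,430']
111 ['236,404,409', '236,426,418', '229,449,420', '173,481,385', '179,502,398', '168,527,398']
117 ['154,420,330', '151,444,336', '156,467,349', '151,492,354', '180,508,384']
123 ['154,426,313', '168,495,351', '148,522,344', '133,549,341']
129 ['165,525,342', '145,575,343']
side 1432 [[0.116 0.338 0.388]
 [0.142 0.363 0.402]
 [0.205 0.431 0.435]
 [0.227 0.532 0.45 ]
 [0.233 0.548 0.465]]
[  0   0   0   4   1   3   7 181 319 781 122   1   5   0   0]
((233.5496826171875, 730.0117797851562), 403.62164306640625)
240 []
246 ['203,351,429', '181,345,426']
252 ['203,372,433', '182,368,433']
258 ['225,397,440', '204,393,439', '118,375,436']
264 ['225,416,444', '204,413,444', '119,394,439']
270 ['225,436,449', '205,431,448']
276 ['224,446,445', '205,448,451']
282 ['223,451,435']
288 ['222,459,428']
294 []
300 []
306 []
312 []
318 []
324 ['176,508,400']
330 ['175,518,396']
336 ['156,532,402', '141,544,423', '121,539,421']
```

Request:
drive_tool(jaw=[-1,-1], translation=[[15,0,0],[40,0,0]], spin=[0,0], newtons=20)

```text
time_s: 0.5
tool_pos: [0.1829, 0.5055, 0.2388]
ee_rot: [0.427, 3.112, 0.0]
contact_force: [-0.6, 1.6, 0.1]
finger_gap: 1.004
```

```bash
python3 - <<'E'
from h import *
np.set_printoptions(precision=3,suppress=True)
print(r.state())
g=grab("scene","sc2");crop(g,"lamp2",480,640,0,260,3)
E
```

```text
{'time_s': 0.5, 'joints': array([ 1.006,  0.34 ,  1.46 , -0.   ,  1.341, -0.292]), 'qvel': array([-0.345,  0.147, -0.201, -0.003,  0.051, -0.331]), 'joint_torque': array([  2.961, -43.004, -24.305,   0.106,   0.012,   0.508]), 'tool_pos': array([0.183, 0.505, 0.239]), 'ee_rot': array([0.427, 3.112, 0.   ]), 'contact_force': array([-0.603,  1.572,  0.13 ]), 'wrist_torque': array([0.012, 0.056, 0.025]), 'finger_gap': 1.0035454638659203}
```

View pics/lamp2.png

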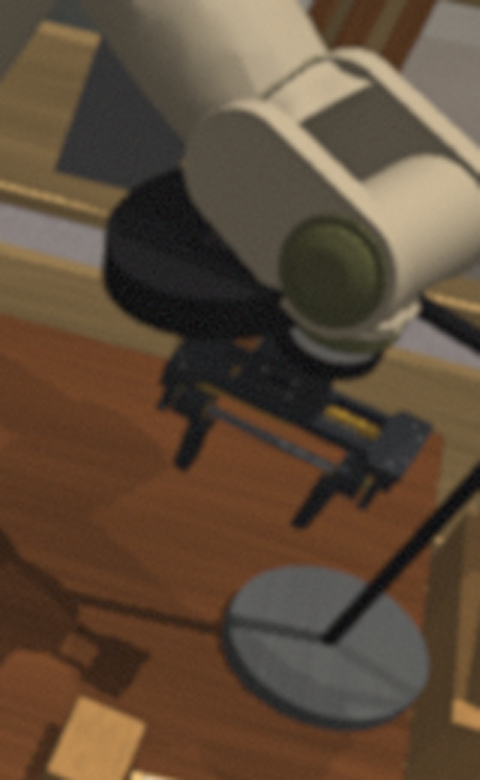

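Request:
drive_tool(jaw=[-1,-1,-1,-1,-1,-1,-1,-1,-1,-1,-1,-1], translation=[[40,-40,5],[80,-90,10],[120,-140,15],[160,-190,20],[200,-240,30],[240,-290,40],[280,-340,50],[320,-390,60],[350,-440,60],[380,-480,60],[397,-505,60],[397,-505,60]], spin=[0.03,0.06,0.1,0.14,0.18,0.22,0.26,0.3,0.34,0.34,0.34,0.34])

```text
time_s: 2.05
tool_pos: [0.5796, -0.0017, 0.2979]
ee_rot: [0.099, -3.139, -0.0]
contact_force: [-1.0, 0.4, 0.3]
finger_gap: 1.002
```

```bash
python3 - <<'E'
from h import *
np.set_printoptions(precision=3,suppress=True)
s=r.state();print(s["tool_pos"],s["joints"],s["qvel"],s["time_s"])
g=grab("wrist","w1");np.savez("w1.npz",**g)
E
```

```text
[ 0.58  -0.002  0.298] [-0.205  0.405  1.216 -0.     1.522 -1.839] [ 0.051 -0.04   0.039  0.008  0.001  0.022] 2.05
```

View pics/w1.png

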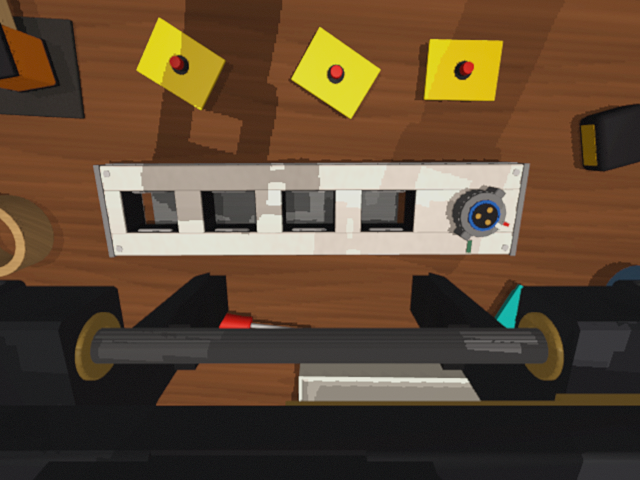

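```bash
python3 - <<'E'
from h import *
np.set_printoptions(precision=4,suppress=True)
g=dict(np.load("w1.npz"));W=world(g)
crop(g,"w1ring",430,530,160,260,6); crop(g,"w1op",95,295,155,260,4);crop(g,"w1cov",130,330,10,125,4)
hsv=cv2.cvtColor(g["im"],cv2.COLOR_RGB2HSV)
m=(hsv[...,1]<70)&(hsv[...,2]>110)&(abs(W[...,2]-.05)<.005)&(W[...,0]>.45)&(W[...,0]<.72)&(abs(W[...,1])<.4)
m[270:]=0
q=W[m];print(m.sum(),np.median(q[:,2]),cv2.minAreaRect((q[:,:2]*1000).astype(np.float32)))
for m in blobs(g,(24,120,120),(34,255,255),300):
    p=W[m];z=np.median(p[:,2]);q=p[abs(p[:,2]-z)<.004];print(z,cv2.minAreaRect((q[:,:2]*1000).astype(np.float32)),cv2.minAreaRect(np.argwhere(m)[:,::-1].astype(np.float32))[0])
print("table",np.median(W[120:150,250:290,2]))
for m in blobs(g,(0,180,100),(5,255,255),20)+blobs(g,(60,80,40),(80,255,200),10):
    vv,uu=np.nonzero(m);print(uu.mean(),vv.mean(),m.sum(),np.median(W[m],0))
E
```

```text
26584 0.05050341497125829 ((586.2529296875, -10.757781982421875), (111.33866882324219, 507.9819030761719), 3.8986740112304688)
0.020398689575918727 ((428.69921875, -173.65725708007812), (85.34432983398438, 64.03530883789062), 62.14537048339844) (179.5528564453125, 63.414493560791016)
0.020410394308948254 ((427.0344543457031, 7.786769866943359), (83.9473876953125, 64.46148681640625), 61.92464065551758) (334.9230651855469, 72.61537170410156)
0.020511946596383 ((413.73785400390625, 155.55564880371094), (64.3756332397461, 84.58039855957031), 2.563307046890259) (462.929443359375, 69.68235778808594)
table 0.0004042244380314808
175.3653846153846 61.94230769230769 104 [ 0.4297 -0.1718  0.0362]
467.050505050505 67.38383838383838 99 [0.4147 0.1547 0.0362]
335.8347107438017 71.43801652892562 121 [0.4281 0.0079 0.0365]
235.31179775280899 321.59550561797755 356 [ 0.7569 -0.1077  0.0228]
468.5882352941176 246.02941176470588 34 [0.618  0.187  0.0513]
```

View pics/w1ring.png

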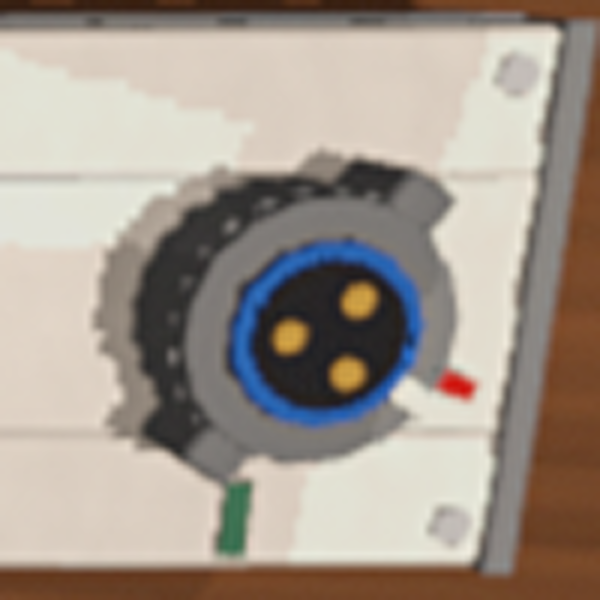

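View pics/w1op.png

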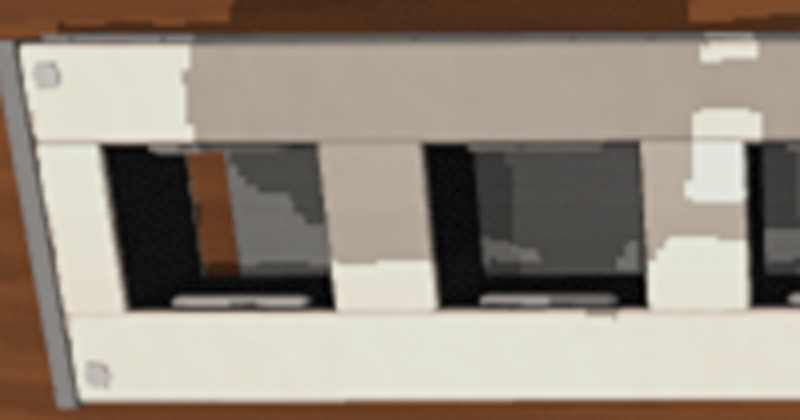

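```bash
python3 - <<'E'
from h import *
np.set_printoptions(precision=4,suppress=True)
g=dict(np.load("w1.npz"));W=world(g);im=g["im"]
hsv=cv2.cvtColor(im,cv2.COLOR_RGB2HSV)
dark=((hsv[...,2]<110)|(hsv[...,1]>90)).astype(np.uint8)
for (u0,u1) in((118,182),(198,262),(278,340),(355,420)):
    mm=np.zeros_like(dark);mm[180:245,u0:u1]=dark[180:245,u0:u1]
    n,l,s,c=cv2.connectedComponentsWithStats(mm);i=1+np.argmax(s[1:,4])
    vv,uu=np.nonzero(l==i);P=onplane(g,uu,vv,.05)
    print(s[i],cv2.minAreaRect((P[:,:2]*1000).astype(np.float32)))
c=np.array([.5863,-.0108]);a=np.radians(3.85)
for y in(-.196,-.1,-.004,.092): print(c+y*np.array([-np.sin(a),np.cos(a)]))
# ring
for m in blobs(g,(100,120,80),(118,255,255),30):
    vv,uu=np.nonzero(m)
    if not(430<uu.mean()<530): continue
    P=onplane(g,uu,vv,.079);print("blue",m.sum(),cv2.minEnclosingCircle((P[:,:2]*1000).astype(np.float32)),np.median(W[m],0),W[m][:,2].max())
f=lambda x,y,z:onplane(g,430+x/6-.5,160+y/6-.5,z)
ctr=f(325,333,.079);print("ctr",ctr)
for n,x,y,z in(("lugA",430,195,.07),("lugB",215,455,.07),("ptr",408,397,.076),("red",457,385,.05),("green",235,515,.05)):
    p=f(x,y,z);u=430+x/6-.5;v=160+y/6-.5
    print(n,p,"depthpt",world(g,u,v),np.degrees(np.arctan2(*(p-ctr)[:2][::-1])))
E
```

```text
[ 120  191   59   42 1780] ((599.80712890625, -205.83346557617188), (50.4090461730957, 64.08089447021484), 3.603912830352783)
[ 200  190   57   42 2134] ((592.7041015625, -110.06179809570312), (50.38776779174805, 64.94141387939453), 3.9393811225891113)
[ 281  190   54   42 1656] ((586.5337524414062, -14.559551239013672), (50.33933639526367, 63.80754089355469), 3.6041085720062256)
[ 361  190   55   42 1945] ((580.4766235351562, 81.65170288085938), (50.34504699707031, 64.30535125732422), 3.604062557220459)
[ 0.5995 -0.2064]
[ 0.593  -0.1106]
[ 0.5866 -0.0148]
[0.5801 0.081 ]
blue 279 ((573.67333984375, 183.63442993164062), 17.925355911254883) [0.571  0.1794 0.0797] 0.44451739092159026
ctr [0.5733 0.1837 0.079 ]
lugA [0.5474 0.2031 0.07  ] depthpt [0.5469 0.2005 0.0746] 143.32914511958614
lugB [0.6002 0.1717 0.07  ] depthpt [0.5987 0.1686 0.0764] -24.187513021940482
ptr [0.5851 0.2035 0.076 ] depthpt [0.5845 0.2017 0.0791] 59.13360574679648
red [0.5872 0.2278 0.05  ] depthpt [0.5868 0.2265 0.0521] 72.45633901741529
green [0.6175 0.1876 0.05  ] depthpt [0.6166 0.1861 0.0532] 5.004849092486677
```

Request:
drive_tool(jaw=[-1,-1,-1,-1,-1,-1,-1,-1,-1,-1,-1,-1], translation=[[0,30,-20],[0,70,-50],[-6,110,-80],[-6,150,-110],[-6,185,-140],[-6,185,-160],[-6,185,-180],[-6,185,-200],[-6,185,-220],[-6,185,-235],[-6,185,-244],[-6,185,-244]], spin=[0.16,0.32,0.48,0.64,0.8,0.967,0.967,0.967,0.967,0.967,0.967,0.967], newtons=20)

```text
time_s: 3.6
tool_pos: [0.5727, 0.1856, 0.0545]
ee_rot: [1.552, -2.731, -0.0]
contact_force: [-0.0, -0.2, -0.0]
finger_gap: 1.003
```

```bash
python3 - <<'E'
from h import *
np.set_printoptions(precision=3,suppress=True)
s=r.state();print(s["tool_pos"],s["joints"],s["contact_force"])
g=grab("wrist","w2")
E
```

```text
[0.573 0.186 0.055] [ 0.119  0.672  1.453  0.     1.017 -2.485] [-0.001 -0.207 -0.001]
```

View pics/w2.png

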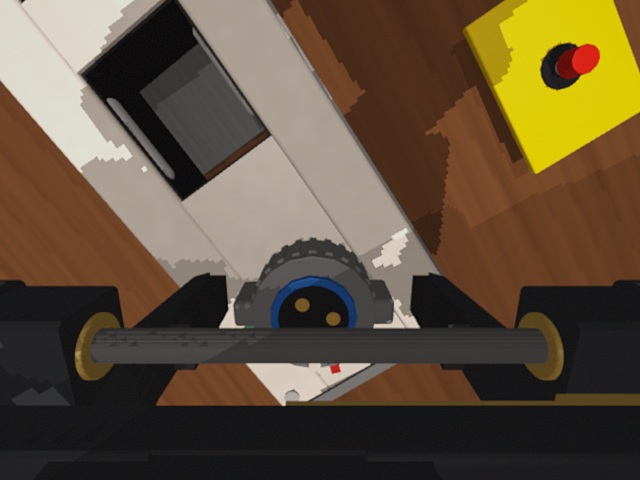

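Request:
drive_tool(jaw=[1,1,1,1,1,1,1,1,1,1,1,1], translation=[[1,-2,-1],[1,-2,-1],[1,-2,-1],[1,-2,-1],[1,-2,-1],[1,-2,-1],[1,-2,-1],[1,-2,-1],[1,-2,-1],[1,-2,-1],[1,-2,-1],[1,-2,-1]], spin=[0,0,0,0,-0.12,-0.26,-0.4,-0.54,-0.68,-0.82,-0.92,-1.0], newtons=20)

```text
time_s: 5.15
tool_pos: [0.5735, 0.1844, 0.054]
ee_rot: [0.049, -3.14, -0.002]
contact_force: [-3.9, 5.0, 3.2]
finger_gap: 0.767
```

```bash
python3 - <<'E'
from h import *
np.set_printoptions(precision=3,suppress=True)
s=r.state();print(s["tool_pos"],s["joints"],s["contact_force"],s["wrist_torque"],s["finger_gap"]*88)
g=grab("wrist","w3")
E
```

```text
[0.573 0.184 0.054] [ 0.116  0.674  1.452  0.001  1.017 -1.487] [-3.866  4.99   3.237] [0.843 0.635 1.113] 67.52816361926006
```

View pics/w3.png

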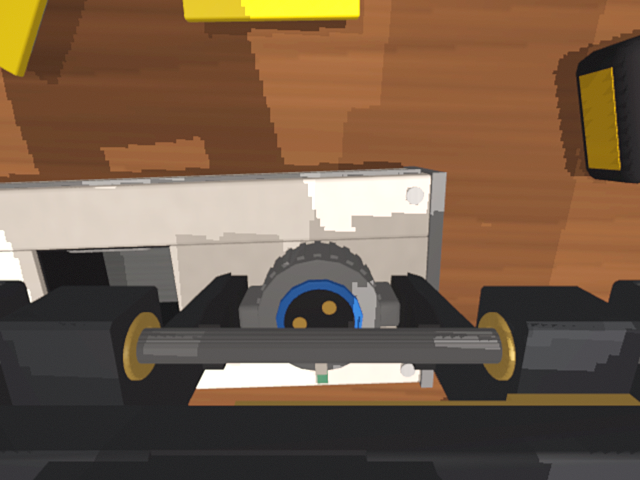

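Request:
drive_tool(jaw=[-1,-1,-1,-1,-1,-1,-1,-1,-1,-1,-1,-1], translation=[[0,0,0],[0,0,0],[0,0,35],[0,0,80],[-20,-5,110],[-60,-10,130],[-100,-20,140],[-130,-27,140],[-160,-27,140],[-160,-27,130],[-160,-27,120],[-160,-27,110]], spin=[0.02,0.02,0.02,-0.14,-0.32,-0.5,-0.68,-0.86,-1.04,-1.22,-1.4,-1.56], newtons=20)

```text
time_s: 6.7
tool_pos: [0.414, 0.1563, 0.1635]
ee_rot: [2.178, 2.263, 0.0]
contact_force: [0.5, -0.0, -0.1]
finger_gap: 0.997
```

```bash
cat > look.py <<'E'
from h import *
import sys
np.set_printoptions(precision=4,suppress=True)
s=r.state();print(s["time_s"],"tcp",s["tool_pos"],"phi",np.degrees(s["joints"][0]-s["joints"][5]),"F",s["contact_force"],"T",s["wrist_torque"],"gap",s["finger_gap"]*88)
for a in sys.argv[1:]:
    cam,nm=a.split(":");g=grab(cam,nm);np.savez("last_"+cam+".npz",**g)
    W=world(g)
    for m in blobs(g,(24,120,120),(34,255,255),150):
        p=W[m];z=np.median(p[:,2]);q=p[abs(p[:,2]-z)<.005]
        if not(.25<np.median(q[:,0])<.75 and abs(np.median(q[:,1]))<.4): continue
        print(cam,len(q),"z",z.round(4),cv2.minAreaRect((q[:,:2]*1000).astype(np.float32)))
E
python3 look.py scene:s3 wrist:w4
```

```text
6.7 tcp [0.414  0.1563 0.1635] phi 2.189539339741166 F [ 0.5273 -0.0134 -0.1469] T [-0.0074  0.08   -0.0361] gap 87.7163916953155
scene 491 z 0.0175 ((433.5960998535156, -174.87538146972656), (88.27108001708984, 64.87983703613281), 61.465049743652344)
scene 293 z 0.0177 ((440.7523498535156, 2.684185028076172), (86.11494445800781, 51.08332061767578), 66.31616973876953)
scene 532 z 0.0178 ((417.5896301269531, 155.03936767578125), (67.8514633178711, 82.3148422241211), 4.182055473327637)
wrist 6040 z 0.0205 ((413.88592529296875, 156.43594360351562), (63.827754974365234, 83.7629165649414), 2.548440933227539)
wrist 1920 z 0.0204 ((423.4576416015625, -9.714384078979492), (85.8587875366211, 45.96144485473633), 2.6528337001800537)
```

View pics/w4.png

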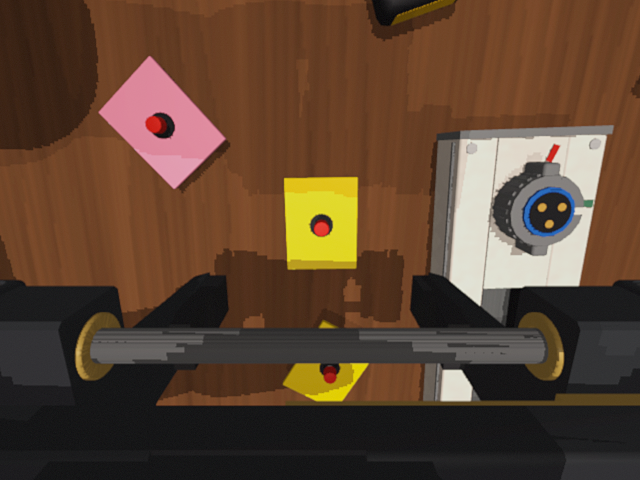

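View pics/s3.png

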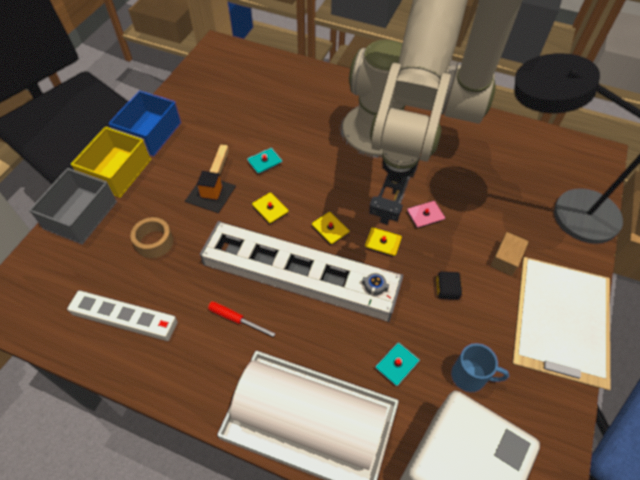

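Request:
drive_tool(jaw=[-1,-1,-1,-1,-1,-1,1,1,1,1,1], translation=[[0,0,-40],[0,0,-80],[0,0,-110],[0,0,-135],[0,0,-152],[0,0,-152],[0,0,-152],[0,0,-152],[0,0,-152],[0,0,-152],[0,0,-152]], spin=[0.005,0.005,0.005,0.005,0.005,0.005,0.005,0.005,0.005,0.005,0.005], newtons=25)

```text
time_s: 8.18
tool_pos: [0.4144, 0.1565, 0.0123]
ee_rot: [2.166, 2.275, 0.001]
contact_force: [-2.0, 0.1, 6.4]
finger_gap: 0.722
```

```bash
python3 look.py wrist:w5
```

```text
8.175 tcp [0.4144 0.1565 0.0123] phi 2.8203291701075215 F [-1.9913  0.1302  6.3981] T [-0.1123  0.2565  0.0148] gap 63.55645883796262
wrist 15011 z 0.0205 ((412.9988708496094, 170.22268676757812), (64.92408752441406, 56.241485595703125), 2.7203562259674072)
wrist 1815 z 0.0205 ((414.9130554199219, 118.27474212646484), (63.461544036865234, 9.59650993347168), 2.9703924655914307)
```

View pics/w5.png

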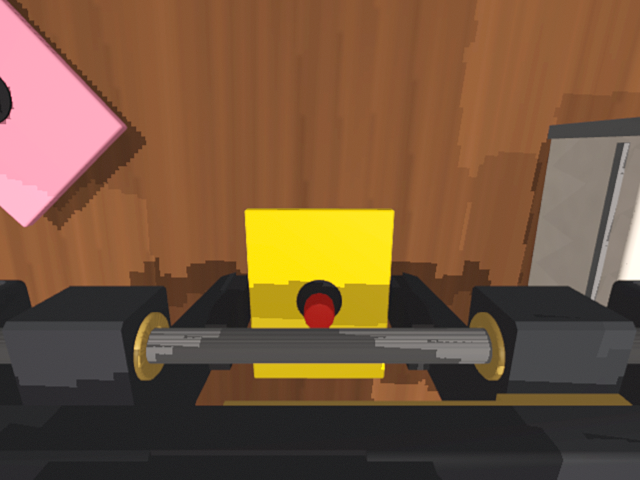

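Request:
drive_tool(jaw=[1,1,1,1,1,1,1,1,1], translation=[[0,0,30],[0,0,70],[30,-10,95],[70,-30,95],[110,-50,95],[145,-65,90],[166,-75,75],[166,-75,62],[166,-75,62]], spin=[0,0,0,0.01,0.018,0.018,0.018,0.018,0.018], newtons=25)

```text
time_s: 9.35
tool_pos: [0.5784, 0.0819, 0.0724]
ee_rot: [-2.144, -2.293, 0.003]
contact_force: [-0.4, -0.5, -0.1]
finger_gap: 0.721
```

```bash
python3 look.py wrist:w6
```

```text
9.35 tcp [0.5784 0.0819 0.0724] phi 3.863182282794337 F [-0.4018 -0.4993 -0.0551] T [-0.0889  0.1013 -0.0066] gap 63.43360917255243
wrist 14684 z 0.0806 ((576.3263549804688, 95.30055236816406), (63.724308013916016, 56.21985626220703), 3.795347213745117)
wrist 258 z 0.0202 ((423.7478332519531, 55.63172149658203), (19.96828842163086, 8.489958763122559), 3.387143850326538)
wrist 1670 z 0.0805 ((579.8500366210938, 43.819766998291016), (62.86882400512695, 9.156054496765137), 3.7099082469940186)
```

View pics/w6.png

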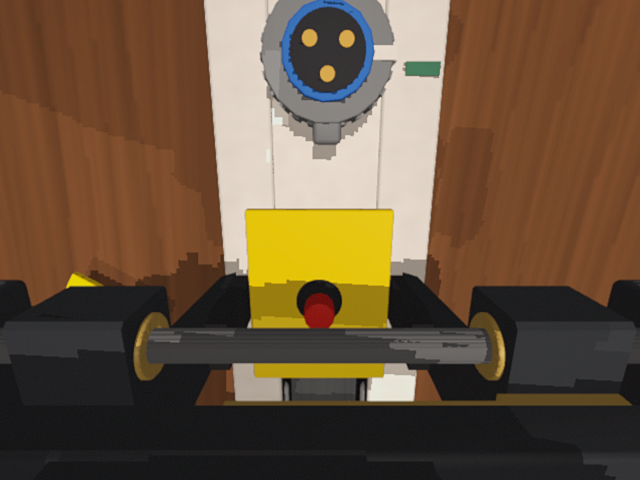

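Request:
drive_tool(jaw=[1,1], translation=[[0,0,-5],[0,0,-6]], spin=[0,0])

```text
time_s: 9.65
tool_pos: [0.5797, 0.0817, 0.0678]
ee_rot: [2.145, 2.295, 0.0]
contact_force: [-0.0, -0.3, -2.0]
finger_gap: 0.72
```

```bash
python3 look.py wrist:w7;python3 - <<'E'
from h import *
g=dict(np.load("last_wrist.npz"));crop(g,"w7c",200,460,200,410,3)
E
```

```text
9.65 tcp [0.5797 0.0817 0.0678] phi 3.86305424602555 F [-0.0466 -0.3359 -1.968 ] T [-0.0927  0.0597  0.094 ] gap 63.376459104829905
wrist 14707 z 0.076 ((577.6650390625, 95.18240356445312), (63.795467376708984, 56.10935974121094), 3.7579572200775146)
wrist 211 z 0.0201 ((420.7278747558594, 55.4530143737793), (18.187225341796875, 8.992841720581055), 14.719107627868652)
wrist 1658 z 0.076 ((580.8507690429688, 43.89289474487305), (62.805606842041016, 8.741559982299805), 3.1380481719970703)
```

View pics/w7c.png

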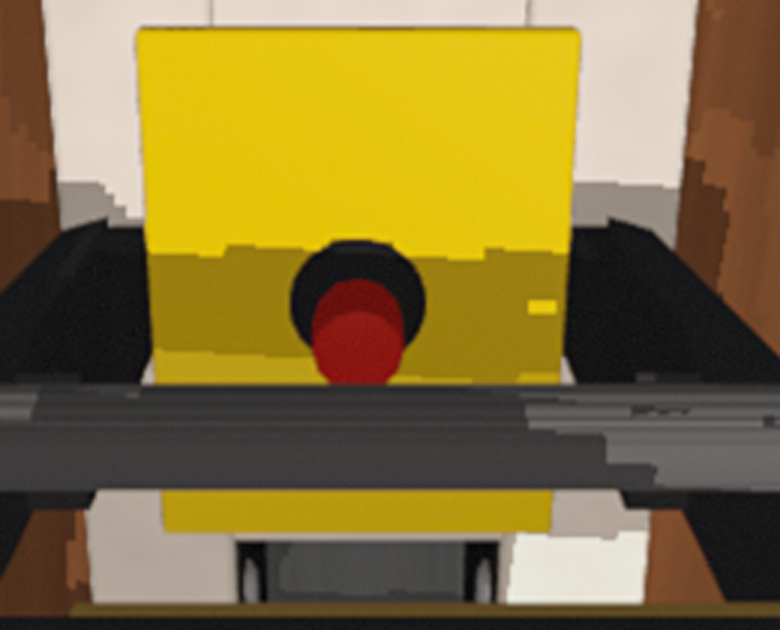

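Request:
drive_tool(jaw=[1,1,1,1,1], translation=[[0,0,-4],[0,0,-8],[0,0,-12],[0,0,-14],[0,0,-14]], spin=[0,0,0,0,0])

```text
time_s: 10.32
tool_pos: [0.5816, 0.0814, 0.0555]
ee_rot: [2.143, 2.292, 0.005]
contact_force: [0.2, 0.7, 10.0]
finger_gap: 0.719
```

```bash
python3 look.py
```

```text
10.325 tcp [0.5816 0.0814 0.0555] phi 3.8428815293127427 F [0.1982 0.6805 9.9949] T [-0.0409 -0.0947  0.037 ] gap 63.313421515440915
```

Request:
drive_tool(jaw=[0.15,-0.2,-0.2,-0.2,-0.2], translation=[[0,0,0],[0,0,0],[0,0,20],[0,0,50],[0,0,50]], spin=[0,0,0,0,0])

```text
time_s: 10.95
tool_pos: [0.581, 0.0814, 0.1052]
ee_rot: [2.144, 2.292, 0.004]
contact_force: [0.1, -0.3, -1.1]
finger_gap: 0.722
```

```bash
python3 look.py wrist:w8 side:sd3;python3 - <<'E'
from h import *
g=dict(np.load("last_wrist.npz"));crop(g,"w8c",200,460,200,410,3)
E
```

```text
10.95 tcp [0.581  0.0814 0.1052] phi 3.8391734047194688 F [ 0.1342 -0.2774 -1.0957] T [-0.099   0.0952 -0.0447] gap 63.52407243952947
wrist 14767 z 0.1133 ((578.8860473632812, 94.91573333740234), (64.06379699707031, 56.60746383666992), 3.9639883041381836)
wrist 1097 z 0.0204 ((432.4420471191406, 39.34406280517578), (26.188583374023438, 43.03855514526367), 62.668907165527344)
wrist 1665 z 0.1133 ((582.1122436523438, 43.36988830566406), (62.398624420166016, 9.007957458496094), 3.9534542560577393)
side 299 z 0.0187 ((428.44677734375, -171.5329132080078), (89.09698486328125, 66.73094177246094), 62.540035247802734)
```

View pics/w8.png

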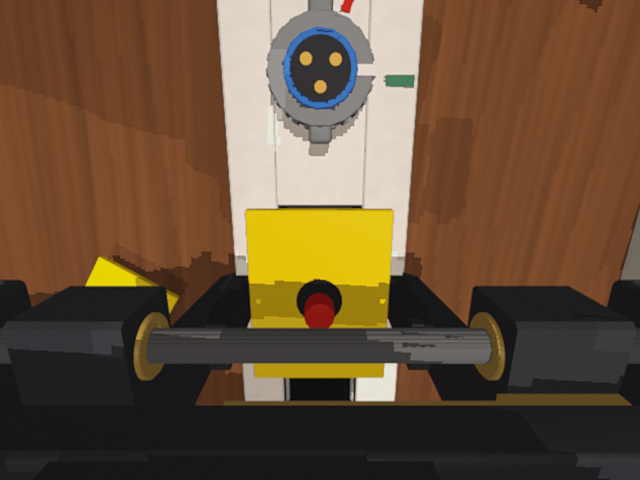

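Request:
drive_tool(jaw=[1,1,1,1,-0.8,-0.8,-0.8,-0.8,-0.8], translation=[[-1,0,-25],[-1,0,-42],[-1,0,-50],[-1,0,-50],[-1,0,-50],[-1,0,-50],[-1,0,-50],[-1,0,-20],[-1,0,30]], spin=[0,0,0,0,0,0,0,0,0])

```text
time_s: 12.18
tool_pos: [0.578, 0.0815, 0.1332]
ee_rot: [-2.144, -2.292, 0.004]
contact_force: [-0.1, 0.2, 0.0]
finger_gap: 0.901
```

```bash
python3 look.py wrist:w9
```

```text
12.175 tcp [0.578  0.0815 0.1332] phi 3.8338645055818104 F [-0.1147  0.2027  0.0213] T [-0.1307  0.0099 -0.0343] gap 79.27151274842907
wrist 7788 z 0.0619 ((581.145751953125, 81.38105773925781), (60.915611267089844, 82.95306396484375), 3.731308937072754)
wrist 2910 z 0.0204 ((429.9965515136719, 28.441757202148438), (66.1388931274414, 59.39802169799805), 44.75356674194336)
```

View pics/w9.png

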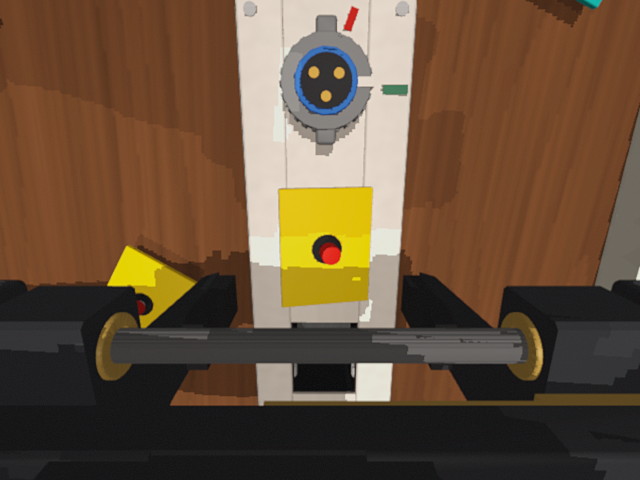

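```bash
cat > plane.py <<'E'
from h import *
g=dict(np.load("last_wrist.npz"));W=world(g)
for m in blobs(g,(24,120,120),(34,255,255),300):
    p=W[m];p=p[(abs(p[:,2]-np.median(p[:,2]))<.012)]
    c=p.mean(0);A=np.c_[p[:,:2]-c[:2],np.ones(len(p))];k=np.linalg.lstsq(A,p[:,2],rcond=None)[0]
    print(len(p),c.round(4),"slope deg",np.degrees(k[:2]).round(2),"z min/max",np.percentile(p[:,2],[1,99]).round(4), cv2.minAreaRect((p[:,:2]*1000).astype(np.float32)))
for m in blobs(g,(0,170,90),(5,255,255),20):
    print("red",np.median(W[m],0).round(4),m.sum(),"ztop",np.percentile(W[m][:,2],95).round(4))
E
python3 plane.py
```

```text
9487 [0.5805 0.0838 0.0617] slope deg [-11.15  -0.71] z min/max [0.0552 0.0679] ((581.9329223632812, 81.36466979980469), (62.854488372802734, 83.1233901977539), 3.820467472076416)
2910 [0.4363 0.03   0.0204] slope deg [-0.05 -0.16] z min/max [0.0187 0.022 ] ((429.9965515136719, 28.441757202148438), (66.1388931274414, 59.39802169799805), 44.75356674194336)
red [0.5864 0.2249 0.0515] 154 ztop 0.0525
red [0.5833 0.0829 0.0769] 348 ztop 0.0786
red [0.4329 0.0105 0.03  ] 68 ztop 0.035
```

Request:
drive_tool(jaw=[0.32,0.32,0.32,0.32,0.32,0.32,0.32,0.32], translation=[[2,0,0],[2,0,-10],[2,0,-25],[2,0,-40],[2,0,-52],[2,0,-62],[2,0,-70],[2,0,-74]], spin=[0,0,0,0,0,0,0,0])

```text
time_s: 13.22
tool_pos: [0.5813, 0.0814, 0.0599]
ee_rot: [2.145, 2.294, 0.001]
contact_force: [-1.9, -0.3, 2.8]
finger_gap: 0.338
```

```bash
python3 look.py wrist:w10; python3 plane.py
```

```text
13.225 tcp [0.5813 0.0814 0.0599] phi 3.8408600910765034 F [-1.8548 -0.262   2.7754] T [-0.0633  0.4108 -0.0056] gap 29.76955356481159
wrist 10915 z 0.0581 ((581.6436157226562, 92.005859375), (63.10620880126953, 62.7160530090332), 3.2687952518463135)
wrist 2222 z 0.0204 ((426.7206726074219, 36.82148742675781), (36.2697868347168, 35.54951477050781), 62.3802490234375)
wrist 1397 z 0.0204 ((424.0505676269531, -14.36676025390625), (31.935720443725586, 32.43435287475586), 4.669903755187988)
10915 [0.5803 0.1016 0.0581] slope deg [-4.52 -0.28] z min/max [0.055 0.061] ((581.6436157226562, 92.005859375), (63.10620880126953, 62.7160530090332), 3.2687952518463135)
2222 [0.4264 0.0425 0.0203] slope deg [-0.44 -1.18] z min/max [0.0172 0.0218] ((426.7206726074219, 36.82148742675781), (36.2697868347168, 35.54951477050781), 62.3802490234375)
1397 [ 0.4258 -0.0173  0.0204] slope deg [0.18 0.26] z min/max [0.0192 0.0218] ((424.0505676269531, -14.36676025390625), (31.935720443725586, 32.43435287475586), 4.669903755187988)
red [0.583  0.0837 0.0737] 749 ztop 0.0748
red [0.4297 0.0088 0.0362] 353 ztop 0.0374
```

View pics/w10.png

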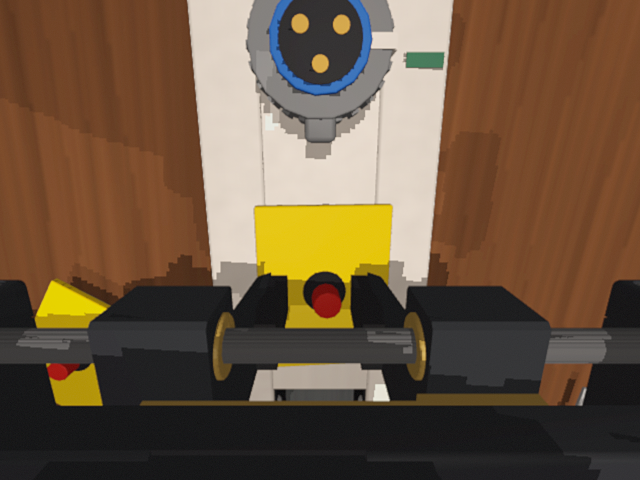

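Request:
drive_tool(jaw=[0.32,0.32,0.32,0.32,0.32], translation=[[0,0,-2],[0,0,-4],[0,0,-6],[0,0,-7],[0,0,-7]], spin=[0,0,0,0,0])

```text
time_s: 13.9
tool_pos: [0.5811, 0.0815, 0.0554]
ee_rot: [2.145, 2.294, 0.0]
contact_force: [-11.2, 0.1, 25.1]
finger_gap: 0.343
```

```bash
python3 look.py wrist:w11; python3 plane.py
```

```text
13.9 tcp [0.5811 0.0815 0.0554] phi 3.8495828266060705 F [-11.1904   0.1164  25.0968] T [-0.1462  2.0528 -0.017 ] gap 30.16075282249766
wrist 10874 z 0.0556 ((579.8134155273438, 92.80187225341797), (63.22939682006836, 60.6546745300293), 3.9615230560302734)
wrist 2064 z 0.0204 ((427.8932800292969, 39.50677490234375), (31.272029876708984, 35.33866500854492), 61.21907043457031)
wrist 1305 z 0.0205 ((427.75653076171875, -10.437747955322266), (31.875463485717773, 31.750179290771484), 4.584144592285156)
wrist 211 z 0.0555 ((582.4688720703125, 40.72117233276367), (41.65456771850586, 2.7742583751678467), 2.822286367416382)
10875 [0.579  0.1021 0.0556] slope deg [-0.01 -0.  ] z min/max [0.0541 0.057 ] ((579.8134155273438, 92.80187225341797), (63.22939682006836, 60.6546745300293), 3.9615230560302734)
2064 [0.4275 0.044  0.0203] slope deg [-0.54 -1.58] z min/max [0.017  0.0218] ((427.8932800292969, 39.50677490234375), (31.272029876708984, 35.33866500854492), 61.21907043457031)
1305 [ 0.4298 -0.0138  0.0205] slope deg [ 0.22 -0.04] z min/max [0.0193 0.0217] ((427.75653076171875, -10.437747955322266), (31.875463485717773, 31.750179290771484), 4.584144592285156)
red [0.5804 0.0836 0.0712] 769 ztop 0.0724
red [0.4314 0.0104 0.0355] 404 ztop 0.0372
```

Request:
drive_tool(jaw=[0.32,0.32,-1,-1,-1,-1,-1,-1,-1], translation=[[0,0,25],[0,0,60],[-20,-10,90],[-60,-30,112],[-100,-50,112],[-135,-65,112],[-154,-74,112],[-154,-74,112],[-154,-74,112]], spin=[0,0,-0.1,-0.24,-0.38,-0.5,-0.556,-0.556,-0.556])

```text
time_s: 15.08
tool_pos: [0.4278, 0.0076, 0.1649]
ee_rot: [2.692, 1.619, 0.001]
contact_force: [-0.6, -0.4, 0.2]
finger_gap: 0.999
```

```bash
python3 look.py wrist:w12 scene:s12; python3 plane.py
```

```text
15.075 tcp [0.4278 0.0076 0.1649] phi -27.947457889419606 F [-0.578  -0.4109  0.2167] T [-0.0627  0.1419 -0.0211] gap 87.92301435086625
wrist 9415 z 0.0556 ((580.57568359375, 80.84953308105469), (64.78668212890625, 83.93051147460938), 3.713627338409424)
wrist 5998 z 0.0205 ((427.5101318359375, 8.339286804199219), (83.63139343261719, 63.766761779785156), 61.95964431762695)
wrist 1893 z 0.0204 ((424.4233703613281, -181.4900360107422), (46.64828872680664, 64.4782943725586), 62.543060302734375)
scene 408 z 0.0176 ((432.99432373046875, -173.6112823486328), (87.08866119384766, 65.18373107910156), 62.502296447753906)
scene 499 z 0.0174 ((431.8905334472656, 9.64767074584961), (82.90686798095703, 67.34941101074219), 61.1893424987793)
scene 646 z 0.053 ((583.21484375, 81.06112670898438), (64.05245208740234, 82.4496841430664), 2.983556032180786)
9422 [0.5778 0.0763 0.0556] slope deg [0.04 0.02] z min/max [0.0538 0.0573] ((580.588134765625, 80.74080657958984), (64.67059326171875, 84.37134552001953), 3.942490339279175)
5998 [0.4283 0.0101 0.0205] slope deg [-0.03  0.04] z min/max [0.0188 0.0221] ((427.5101318359375, 8.339286804199219), (83.63139343261719, 63.766761779785156), 61.95964431762695)
1893 [ 0.4238 -0.1821  0.0204] slope deg [0.05 0.09] z min/max [0.019  0.0219] ((424.4233703613281, -181.4900360107422), (46.64828872680664, 64.4782943725586), 62.543060302734375)
red [0.5783 0.0808 0.0712] 429 ztop 0.0728
red [0.2824 0.2339 0.0354] 324 ztop 0.0374
red [0.428  0.0091 0.0363] 194 ztop 0.0376
red [ 0.4298 -0.1691  0.0359] 151 ztop 0.037
```

View pics/w12.png

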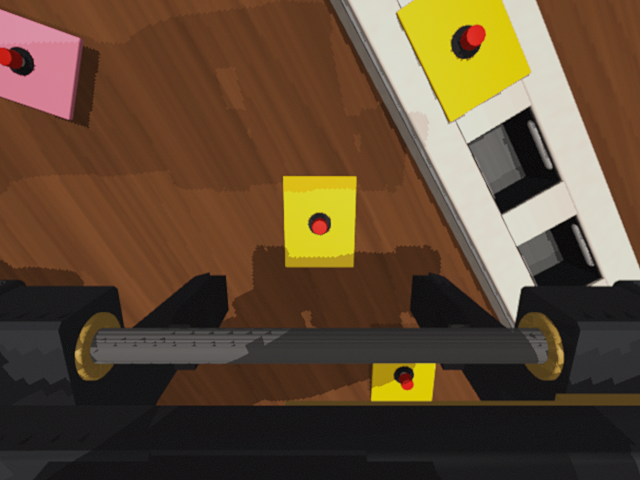

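Request:
drive_tool(jaw=[-1,-1,-1,-1,-1,-1,1,1,1,1,1,1], translation=[[0,1,-40],[0,1,-80],[0,1,-110],[0,1,-135],[0,1,-152],[0,1,-152],[0,1,-152],[0,1,-152],[0,1,-152],[0,1,-152],[0,1,-130],[0,1,-90]], spin=[0,0,0,0,0,0,0,0,0,0,0,0], newtons=25)

```text
time_s: 16.68
tool_pos: [0.426, 0.0087, 0.0746]
ee_rot: [-2.691, -1.616, 0.004]
contact_force: [-0.0, 0.2, -1.5]
finger_gap: 0.724
```

```bash
python3 look.py wrist:w13; python3 plane.py
```

```text
16.675 tcp [0.426  0.0087 0.0746] phi -28.025051513099395 F [-0.0121  0.235  -1.5385] T [-0.0817  0.0082 -0.0436] gap 63.75258138333643
wrist 10744 z 0.0556 ((578.6734008789062, 64.55348205566406), (59.64027404785156, 52.76854705810547), 3.706177234649658)
wrist 14905 z 0.0818 ((431.50482177734375, 20.819561004638672), (57.39326858520508, 64.07394409179688), 61.980960845947266)
wrist 1411 z 0.0819 ((406.9717102050781, -24.9072265625), (7.554839611053467, 63.48450469970703), 61.76515579223633)
10747 [0.5731 0.0581 0.0556] slope deg [0.04 0.01] z min/max [0.0539 0.0572] ((569.8131103515625, 53.15618133544922), (43.67152786254883, 72.59959411621094), 61.958919525146484)
14905 [0.4331 0.0241 0.0818] slope deg [-0.29  0.07] z min/max [0.0805 0.0832] ((431.50482177734375, 20.819561004638672), (57.39326858520508, 64.07394409179688), 61.980960845947266)
1411 [ 0.4071 -0.0248  0.0819] slope deg [1.52 3.52] z min/max [0.0805 0.0832] ((406.9717102050781, -24.9072265625), (7.554839611053467, 63.48450469970703), 61.76515579223633)
red [0.4263 0.0108 0.0976] 849 ztop 0.0987
```

Request:
drive_tool(jaw=[1,1,1,1,1,1,1,1,1], translation=[[10,0,25],[45,-5,25],[80,-12,25],[115,-18,25],[145,-23,20],[159,-23,10],[159,-23,-4],[159,-23,-7],[159,-23,-7]], spin=[0.08,0.2,0.32,0.44,0.52,0.556,0.556,0.556,0.556])

```text
time_s: 17.85
tool_pos: [0.5854, -0.0145, 0.0677]
ee_rot: [-2.146, -2.294, 0.0]
contact_force: [0.4, -0.0, -0.9]
finger_gap: 0.721
```

```bash
python3 look.py wrist:w14; python3 plane.py;python3 - <<'E'
from h import *
g=dict(np.load("last_wrist.npz"));crop(g,"w14c",200,460,200,410,3)
E
```

```text
17.85 tcp [ 0.5854 -0.0145  0.0677] phi 3.814511180382786 F [ 0.4394 -0.0462 -0.8789] T [-0.0894  0.074  -0.0066] gap 63.426320548293305
wrist 22968 z 0.0556 ((580.971435546875, 75.7918930053711), (63.50532913208008, 73.091552734375), 3.79179310798645)
wrist 14873 z 0.0749 ((583.8278198242188, -0.8550834655761719), (64.14476013183594, 57.23934555053711), 3.7491791248321533)
wrist 1391 z 0.0749 ((586.6798706054688, -52.14394760131836), (62.75628662109375, 7.9383225440979), 3.9304873943328857)
22968 [0.5809 0.0777 0.0556] slope deg [0.02 0.02] z min/max [0.054  0.0572] ((580.971435546875, 75.7918930053711), (63.50532913208008, 73.091552734375), 3.79179310798645)
14873 [0.5831 0.0027 0.0749] slope deg [-0.11  0.03] z min/max [0.0735 0.0762] ((583.8278198242188, -0.8550834655761719), (64.14476013183594, 57.23934555053711), 3.7491791248321533)
1391 [ 0.5865 -0.0523  0.0749] slope deg [-0.4   4.63] z min/max [0.0736 0.0762] ((586.6798706054688, -52.14394760131836), (62.75628662109375, 7.9383225440979), 3.9304873943328857)
red [0.5806 0.0805 0.0714] 969 ztop 0.0727
red [ 0.584  -0.0116  0.0906] 876 ztop 0.0918
```

View pics/w14c.png

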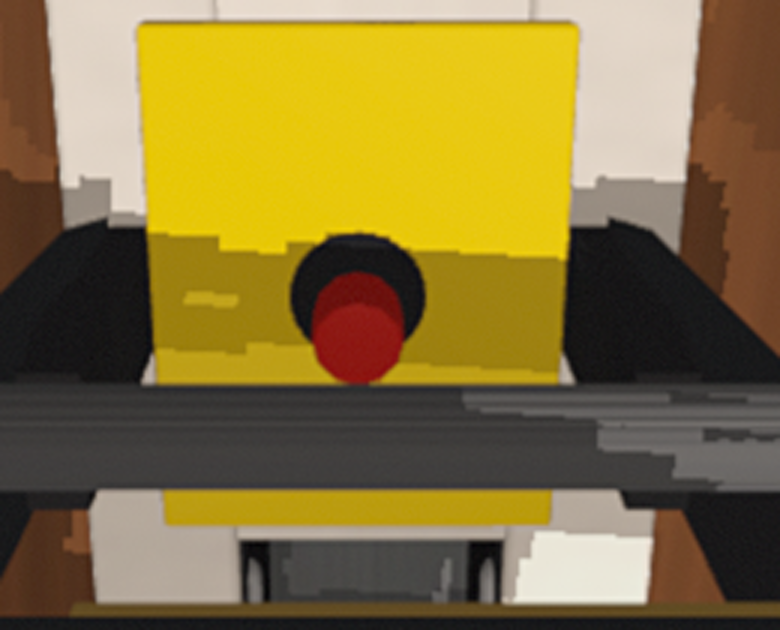

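Request:
drive_tool(jaw=[1,1,1,1,-0.7,-0.7,-0.7,-0.7,-0.7], translation=[[0,0,-4],[0,0,-8],[0,0,-12],[0,0,-12],[0,0,-12],[0,0,-12],[0,0,5],[0,0,40],[0,0,65]], spin=[0,0,0,0,0,0,0,0,0])

```text
time_s: 19.02
tool_pos: [0.5862, -0.0146, 0.1352]
ee_rot: [2.145, 2.294, 0.001]
contact_force: [1.0, -0.1, -0.4]
finger_gap: 0.849
```

```bash
python3 look.py wrist:w15; python3 plane.py
```

```text
19.025 tcp [ 0.5862 -0.0146  0.1352] phi 3.838185471215359 F [ 1.0011 -0.0599 -0.3761] T [-0.0658  0.092   0.1045] gap 74.70688842816675
wrist 12903 z 0.0555 ((580.7483520507812, 81.37538146972656), (63.55791091918945, 82.91632843017578), 3.952116012573242)
wrist 9848 z 0.0641 ((587.115234375, -14.366840362548828), (63.40711975097656, 83.50830078125), 3.836857557296753)
12903 [0.5805 0.0834 0.0555] slope deg [0.   0.01] z min/max [0.0539 0.0572] ((580.7483520507812, 81.37538146972656), (63.55791091918945, 82.91632843017578), 3.952116012573242)
9848 [ 0.5868 -0.0118  0.0641] slope deg [-0.07  0.07] z min/max [0.0626 0.0656] ((587.115234375, -14.366840362548828), (63.40711975097656, 83.50830078125), 3.836857557296753)
red [0.5806 0.0808 0.0713] 422 ztop 0.0727
red [ 0.5868 -0.0129  0.0798] 346 ztop 0.0811
```

View pics/w15.png

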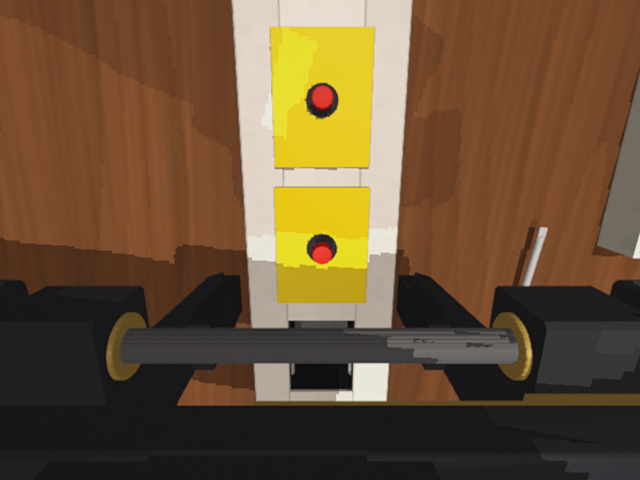

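Request:
drive_tool(jaw=[0.32,0.32,0.32,0.32,0.32,0.32,0.32,0.32,0.32,0.32,0.32,0.32], translation=[[1,0,0],[1,0,-5],[1,0,-20],[1,0,-40],[1,0,-55],[1,0,-65],[1,0,-70],[1,0,-73],[1,0,-76],[1,0,-79],[1,0,-82],[1,0,-84]], spin=[0,0,0,0,0,0,0,0,0,0,0,0])

```text
time_s: 20.58
tool_pos: [0.5874, -0.0146, 0.0551]
ee_rot: [2.143, 2.294, 0.0]
contact_force: [-31.0, 3.6, 71.2]
finger_gap: 0.338
```

```bash
python3 look.py wrist:w16; python3 plane.py
```

```text
20.575 tcp [ 0.5874 -0.0146  0.0551] phi 3.8592256549464103 F [-30.9655   3.5519  71.1581] T [ 0.4618  5.4097 -0.035 ] gap 29.709428951762778
wrist 25014 z 0.0556 ((581.1046752929688, 73.41012573242188), (63.70891571044922, 67.79013061523438), 3.8149192333221436)
wrist 11025 z 0.0555 ((586.2322998046875, -3.3288536071777344), (63.59896469116211, 61.222999572753906), 3.9945361614227295)
wrist 164 z 0.0555 ((588.8382568359375, -54.93033981323242), (41.423343658447266, 2.097212791442871), 3.7695865631103516)
25014 [0.581  0.0748 0.0556] slope deg [-0.01  0.01] z min/max [0.054  0.0572] ((581.1046752929688, 73.41012573242188), (63.70891571044922, 67.79013061523438), 3.8149192333221436)
11027 [0.5853 0.0063 0.0555] slope deg [-0.01  0.02] z min/max [0.0541 0.0569] ((586.2322998046875, -3.3288536071777344), (63.59896469116211, 61.222999572753906), 3.9945361614227295)
red [0.5806 0.0805 0.0714] 1187 ztop 0.0726
red [ 0.5867 -0.0122  0.0712] 778 ztop 0.0723
red [ 0.7562 -0.0919  0.0169] 856 ztop 0.1206
```

View pics/w16.png

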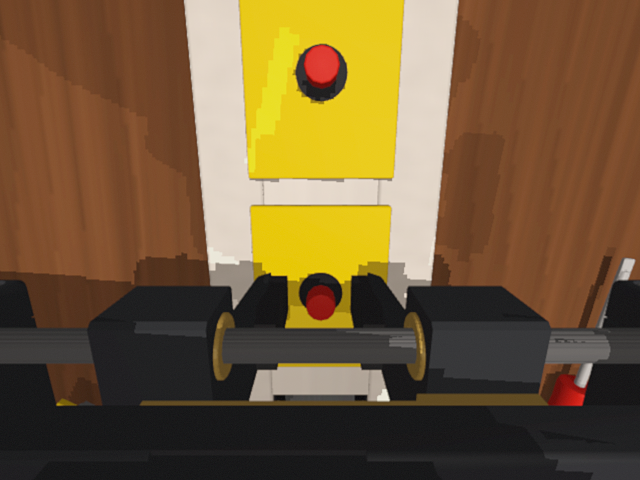

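Request:
drive_tool(jaw=[0.32,0.32,-1,-1,-1,-1,-1,-1,-1,-1], translation=[[0,0,25],[0,0,60],[-20,-20,90],[-55,-55,114],[-90,-90,114],[-125,-125,114],[-150,-150,114],[-159,-159,114],[-159,-159,114],[-159,-159,114]], spin=[0,0,-0.1,-0.24,-0.38,-0.5,-0.556,-0.556,-0.556,-0.556])

```text
time_s: 21.88
tool_pos: [0.4287, -0.1729, 0.1627]
ee_rot: [2.692, 1.62, 0.0]
contact_force: [0.4, -0.9, 0.6]
finger_gap: 0.999
```

```bash
python3 look.py wrist:w17 scene:s17; python3 plane.py
```

```text
21.875 tcp [ 0.4287 -0.1729  0.1627] phi -27.922981236753785 F [ 0.4499 -0.8641  0.5563] T [-0.1051  0.089  -0.0437] gap 87.91951731509063
wrist 6030 z 0.0205 ((429.1600036621094, -173.15028381347656), (83.33567810058594, 63.816734313964844), 62.129920959472656)
scene 442 z 0.0177 ((434.39453125, -172.375), (84.62120819091797, 65.73267364501953), 59.62139129638672)
scene 626 z 0.0529 ((588.7705688476562, -14.87563705444336), (64.6240234375, 83.13660430908203), 3.2880663871765137)
scene 645 z 0.0529 ((583.0640258789062, 80.83914184570312), (65.21976470947266, 81.76631927490234), 4.319791316986084)
6030 [ 0.4301 -0.1714  0.0205] slope deg [0. 0.] z min/max [0.0188 0.0221] ((429.1600036621094, -173.15028381347656), (83.33567810058594, 63.816734313964844), 62.129920959472656)
red [ 0.4298 -0.1722  0.0363] 198 ztop 0.0377
red [ 0.2773 -0.2639  0.0359] 167 ztop 0.0372
```

View pics/w17.png

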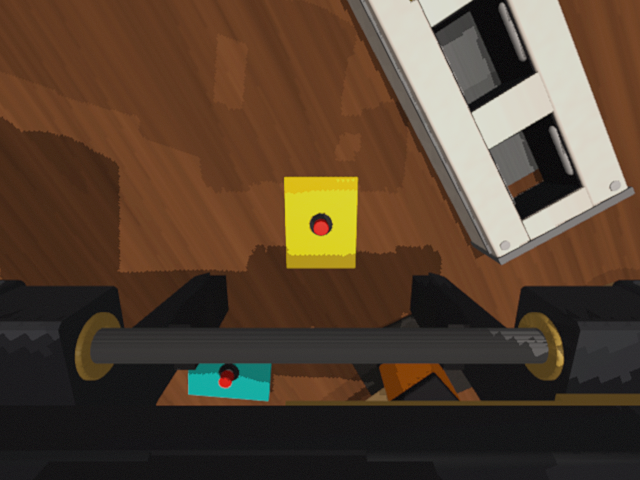

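Request:
drive_tool(jaw=[-1,-1,-1,-1,-1,-1,1,1,1,1,1,1], translation=[[0,0,-40],[0,0,-80],[0,0,-110],[0,0,-135],[0,0,-150],[0,0,-150],[0,0,-150],[0,0,-150],[0,0,-150],[0,0,-150],[0,0,-130],[0,0,-88]], spin=[0,0,0,0,0,0,0,0,0,0,0,0], newtons=25)

```text
time_s: 23.48
tool_pos: [0.427, -0.1729, 0.0743]
ee_rot: [-2.69, -1.615, 0.002]
contact_force: [0.9, 0.1, -0.6]
finger_gap: 0.719
```

```bash
python3 look.py wrist:w18; python3 plane.py
```

```text
23.475 tcp [ 0.427  -0.1729  0.0743] phi -28.027754639243472 F [ 0.9243  0.0664 -0.5834] T [-0.1069  0.0739  0.0132] gap 63.24295069157688
wrist 15298 z 0.0815 ((432.80792236328125, -160.34222412109375), (59.01858139038086, 64.33132934570312), 62.041290283203125)
wrist 1148 z 0.0814 ((408.29095458984375, -206.02554321289062), (6.736384391784668, 63.39649200439453), 61.741912841796875)
15298 [ 0.4344 -0.1569  0.0815] slope deg [-0.3   0.19] z min/max [0.08   0.0829] ((432.80792236328125, -160.34222412109375), (59.01858139038086, 64.33132934570312), 62.041290283203125)
1148 [ 0.4083 -0.2058  0.0814] slope deg [2.96 6.23] z min/max [0.0801 0.0828] ((408.29095458984375, -206.02554321289062), (6.736384391784668, 63.39649200439453), 61.741912841796875)
red [ 0.4278 -0.1696  0.0972] 840 ztop 0.0984
```

Request:
drive_tool(jaw=[1,1,1,1,1,1,1,1,1], translation=[[10,5,25],[45,18,25],[80,32,25],[115,45,25],[145,56,20],[164,61,10],[164,61,-4],[164,61,-6],[164,61,-6]], spin=[0.08,0.2,0.32,0.44,0.52,0.556,0.556,0.556,0.556])

```text
time_s: 24.65
tool_pos: [0.5913, -0.1129, 0.0688]
ee_rot: [-2.147, -2.293, 0.0]
contact_force: [-0.6, 0.8, -0.7]
finger_gap: 0.717
```

```bash
python3 look.py wrist:w19; python3 plane.py
```

```text
24.65 tcp [ 0.5913 -0.1129  0.0688] phi 3.776179320189378 F [-0.6255  0.8334 -0.7151] T [-0.0759  0.0259 -0.009 ] gap 63.088818592087904
wrist 22113 z 0.0556 ((587.3125, -21.098697662353516), (63.593082427978516, 70.69213104248047), 3.732619524002075)
wrist 15268 z 0.0759 ((589.6329956054688, -98.75979614257812), (64.18377685546875, 58.62150573730469), 3.812103033065796)
wrist 1021 z 0.0759 ((592.3953247070312, -149.90257263183594), (62.40531539916992, 6.005915641784668), 3.8325610160827637)
22113 [ 0.5872 -0.0195  0.0556] slope deg [0.01 0.02] z min/max [0.054  0.0571] ((587.3125, -21.098697662353516), (63.593082427978516, 70.69213104248047), 3.732619524002075)
15269 [ 0.589  -0.0951  0.0759] slope deg [-0.12  0.02] z min/max [0.0745 0.0773] ((589.8362426757812, -98.74625396728516), (64.59113311767578, 58.62150573730469), 3.812103033065796)
1021 [ 0.5924 -0.15    0.0759] slope deg [-0.58  7.24] z min/max [0.0747 0.0771] ((592.3953247070312, -149.90257263183594), (62.40531539916992, 6.005915641784668), 3.8325610160827637)
red [ 0.5868 -0.0154  0.0714] 977 ztop 0.0726
red [ 0.7584 -0.1058  0.0228] 2879 ztop 0.0262
red [ 0.5899 -0.1089  0.0916] 862 ztop 0.0928
```

View pics/w19.png

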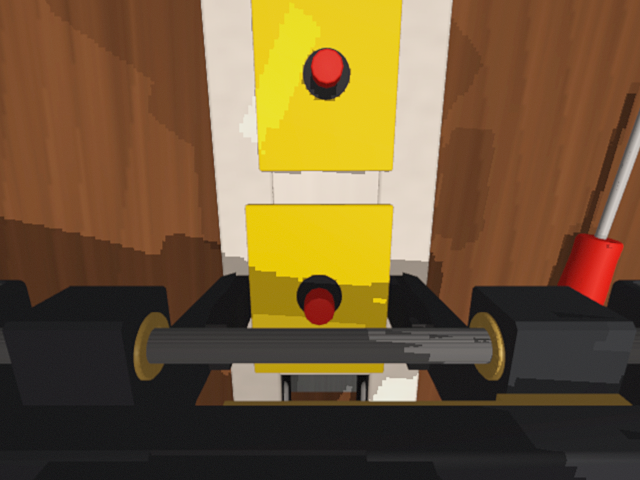

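Request:
drive_tool(jaw=[1,1,1,1,-0.7,-0.7,-0.7,-0.7,-0.7], translation=[[1,1,-2],[1,1,-7],[1,1,-12],[1,1,-12],[1,1,-12],[1,1,-12],[1,1,5],[1,1,40],[1,1,65]], spin=[0,0,0,0,0,0,0,0,0])

```text
time_s: 25.82
tool_pos: [0.5932, -0.1117, 0.1363]
ee_rot: [2.145, 2.293, 0.001]
contact_force: [0.1, 0.2, 0.2]
finger_gap: 0.848
```

```bash
python3 look.py wrist:w20; python3 plane.py
```

```text
25.825 tcp [ 0.5932 -0.1117  0.1363] phi 3.8362647984837817 F [0.0946 0.2113 0.1944] T [-0.0731  0.0862 -0.0061] gap 74.62036340649992
wrist 207 z 0.0548 ((583.421142578125, 39.61408996582031), (61.995731353759766, 1.5211989879608154), 3.353968381881714)
wrist 12870 z 0.0555 ((586.8253173828125, -14.457500457763672), (63.4951171875, 83.0521469116211), 3.7660655975341797)
wrist 9746 z 0.0641 ((593.2268676757812, -110.2069091796875), (63.45369338989258, 83.1830825805664), 3.81526255607605)
12870 [ 0.5868 -0.0124  0.0555] slope deg [-0.    0.04] z min/max [0.0539 0.0572] ((586.8253173828125, -14.457500457763672), (63.4951171875, 83.0521469116211), 3.7660655975341797)
9746 [ 0.5932 -0.1075  0.0641] slope deg [-0.41  0.06] z min/max [0.0626 0.0657] ((593.2268676757812, -110.2069091796875), (63.45369338989258, 83.1830825805664), 3.81526255607605)
red [ 0.5869 -0.0149  0.0714] 420 ztop 0.0728
red [ 0.7575 -0.1184  0.023 ] 2535 ztop 0.0266
red [ 0.5932 -0.1084  0.0799] 343 ztop 0.081
```

Request:
drive_tool(jaw=[0.32,0.32,0.32,0.32,0.32,0.32,0.32,0.32,0.32,0.32,0.32,0.32], translation=[[0,1,0],[0,1,-5],[0,1,-20],[0,1,-40],[0,1,-55],[0,1,-65],[0,1,-70],[0,1,-74],[0,1,-77],[0,1,-80],[0,1,-82],[0,1,-83]], spin=[0,0,0,0,0,0,0,0,0,0,0,0])

```text
time_s: 27.38
tool_pos: [0.5934, -0.1107, 0.0553]
ee_rot: [2.144, 2.294, 0.0]
contact_force: [-20.4, 4.2, 44.9]
finger_gap: 0.339
```

```bash
python3 look.py wrist:w21; python3 plane.py
```

```text
27.375 tcp [ 0.5934 -0.1107  0.0553] phi 3.8502348710733405 F [-20.4303   4.2366  44.931 ] T [ 0.7827  3.4419 -0.015 ] gap 29.859513066018515
wrist 24897 z 0.0556 ((587.4970703125, -22.65814208984375), (63.5283088684082, 67.77583312988281), 3.932077646255493)
wrist 11142 z 0.0556 ((592.6387329101562, -99.19410705566406), (63.35459899902344, 61.40397262573242), 3.795900583267212)
wrist 164 z 0.0555 ((594.778564453125, -151.1767578125), (41.65784454345703, 2.277195453643799), 4.27734899520874)
24897 [ 0.5873 -0.0211  0.0556] slope deg [0.   0.03] z min/max [0.054  0.0572] ((587.4970703125, -22.65814208984375), (63.5283088684082, 67.77583312988281), 3.932077646255493)
11144 [ 0.5917 -0.0896  0.0556] slope deg [ 0.02 -0.02] z min/max [0.0541 0.057 ] ((592.6387329101562, -99.19410705566406), (63.35459899902344, 61.40397262573242), 3.795900583267212)
red [ 0.5869 -0.0153  0.0714] 1194 ztop 0.0726
red [ 0.7557 -0.1092  0.0212] 3914 ztop 0.0263
red [ 0.5931 -0.1081  0.0712] 775 ztop 0.0724
red [ 0.7553 -0.1704  0.0244] 759 ztop 0.0269
```

Request:
drive_tool(jaw=[0.32,0.32,-1,-1,-1,-1,-1,-1,-1,-1,-1,-1], translation=[[0,0,25],[0,0,60],[-20,-30,95],[-50,-65,125],[-80,-105,137],[-110,-145,137],[-140,-185,137],[-165,-220,137],[-187,-251,137],[-187,-251,137],[-187,-251,137],[-187,-251,137]], spin=[0,0,-0.15,-0.32,-0.49,-0.66,-0.83,-1.0,-1.17,-1.34,-1.411,-1.411])

```text
time_s: 28.92
tool_pos: [0.406, -0.3617, 0.1877]
ee_rot: [3.121, 0.356, 0.0]
contact_force: [-0.3, 0.3, -0.3]
finger_gap: 0.998
```

```bash
python3 look.py wrist:w22 ; python3 - <<'E'
from h import *
g=dict(np.load("last_wrist.npz"));W=world(g)
for nm,z,t in(("head",.0705,.004),("handle",.0512,.005)):
    m=(abs(W[...,2]-z)<t)&(W[...,0]>.25)&(W[...,0]<.52)&(W[...,1]<-.28)&(W[...,1]>-.45)
    q=W[m];print(nm,m.sum(),np.median(q,0).round(4),cv2.minAreaRect((q[:,:2]*1000).astype(np.float32)))
E
```

```text
28.925 tcp [ 0.406  -0.3617  0.1877] phi -76.96924822413878 F [-0.3297  0.2758 -0.3359] T [-0.0393  0.1031 -0.0089] gap 87.79477465521394
head 4179 [ 0.4411 -0.3546  0.0711] ((439.8727111816406, -354.7854919433594), (51.19116973876953, 51.88426971435547), 13.009124755859375)
handle 2723 [ 0.3633 -0.3722  0.0513] ((359.4537353515625, -373.03216552734375), (105.31336975097656, 23.23077392578125), 12.46651840209961)
```

View pics/w22.png

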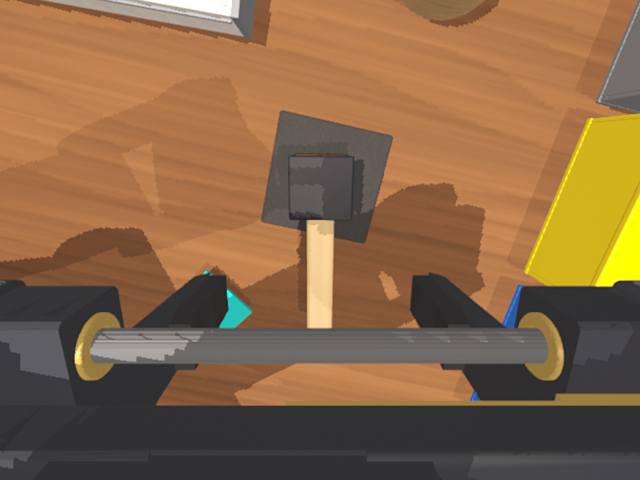

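Request:
drive_tool(jaw=[-0.5,-0.5,-0.5,-0.5,-0.5,-0.5,-0.5,1,1,1,1,1], translation=[[-3,-2,-40],[-3,-2,-80],[-3,-2,-115],[-3,-2,-140],[-3,-2,-158],[-3,-2,-168],[-3,-2,-168],[-3,-2,-168],[-3,-2,-168],[-3,-2,-168],[-3,-2,-168],[-3,-2,-168]], spin=[0,0,0,0,0,0,0,0,0,0,0,0], newtons=60)

```text
time_s: 30.48
tool_pos: [0.403, -0.3636, 0.0198]
ee_rot: [3.121, 0.355, 0.0]
contact_force: [-0.5, 1.5, 0.6]
finger_gap: 0.269
```

```bash
python3 look.py wrist:w23
```

```text
30.475 tcp [ 0.403  -0.3636  0.0198] phi -77.00441098294948 F [-0.4666  1.5205  0.5791] T [ 0.0476  0.1748 -0.0074] gap 23.709300832139203
```

View pics/w23.png

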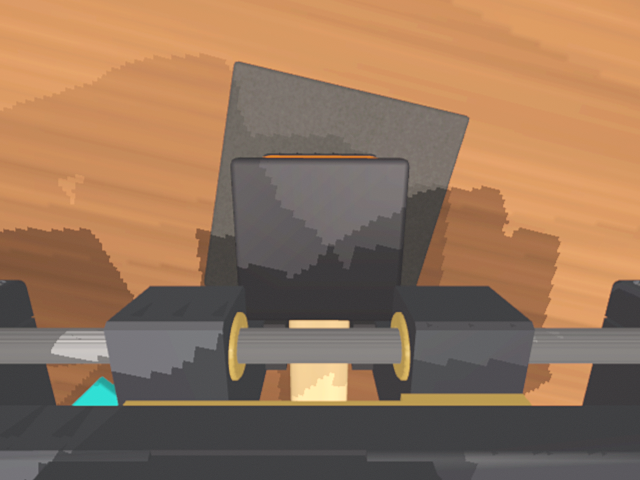

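Request:
drive_tool(jaw=[1,1,1,1,1,1,1,1,1,1,1,1], translation=[[0,0,15],[0,0,45],[0,0,85],[15,25,110],[40,65,110],[65,108,110],[90,150,110],[115,190,110],[140,230,110],[152,251,110],[152,251,105],[152,251,105]], spin=[0,0,0,-0.02,-0.05,-0.08,-0.11,-0.14,-0.16,-0.16,-0.16,-0.16])

```text
time_s: 32.02
tool_pos: [0.5543, -0.113, 0.1245]
ee_rot: [-3.14, -0.104, 0.002]
contact_force: [0.1, -0.9, -3.4]
finger_gap: 0.265
```

```bash
python3 look.py wrist:w24 scene:s24 side:sd24; python3 - <<'E'
from h import *
g=dict(np.load("last_wrist.npz"));W=world(g);s=r.state()
z=s["tool_pos"][2]+.0505
m=(abs(W[...,2]-z)<.005)&(np.hypot(W[...,0]-s["tool_pos"][0]-.038,W[...,1]-s["tool_pos"][1])<.045)
q=W[m];print(m.sum(),np.median(q,0).round(4),cv2.minAreaRect((q[:,:2]*1000).astype(np.float32)))
c=q.mean(0);k=np.linalg.lstsq(np.c_[q[:,:2]-c[:2],np.ones(len(q))],q[:,2],rcond=None)[0];print("tilt",np.degrees(k[:2]),k[2])
E
```

```text
32.025 tcp [ 0.5543 -0.113   0.1245] phi -86.19931429813748 F [ 0.0699 -0.8708 -3.4182] T [-0.0182  0.287   0.0284] gap 23.32577440722331
wrist 7582 z 0.0556 ((581.1958618164062, 71.51091766357422), (62.73945236206055, 66.5997085571289), 3.650053024291992)
wrist 11064 z 0.0556 ((586.8823852539062, -14.497817993164062), (62.646080017089844, 84.32267761230469), 3.767622470855713)
wrist 1899 z 0.0556 ((619.6544799804688, -109.22603607177734), (9.773202896118164, 84.26480102539062), 3.7979352474212646)
scene 314 z 0.053 ((596.8779296875, -112.68905639648438), (60.415199279785156, 82.62510681152344), 6.303248882293701)
scene 533 z 0.0529 ((590.4404907226562, -15.59280014038086), (63.89925003051758, 79.75559997558594), 3.4338345527648926)
scene 634 z 0.0527 ((582.950927734375, 80.55998992919922), (64.7756576538086, 82.07218170166016), 4.113857746124268)
side 365 z 0.0539 ((580.2535400390625, 82.46121215820312), (59.552860260009766, 85.0043716430664), 3.881229877471924)
27227 [ 0.5953 -0.1105  0.1755] ((584.2842407226562, -111.15156555175781), (67.36079406738281, 52.00487518310547), 3.4819257259368896)
tilt [-0.28993568 -0.02325068] 0.17547391263175804
```

View pics/w24.png

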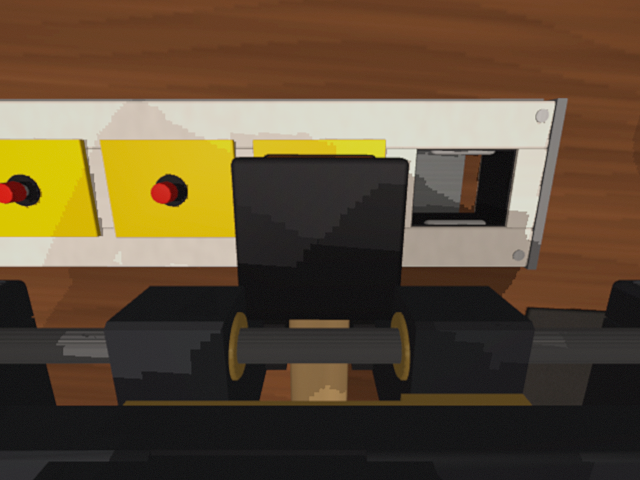

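View pics/s24.png

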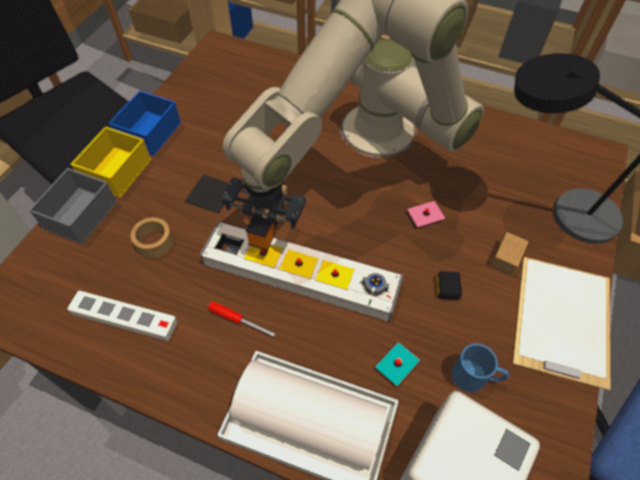

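Request:
drive_tool(jaw=[1,1,1,1,1,1,1,1], translation=[[0,0,-15],[0,0,-30],[0,0,-38],[0,0,-44],[0,0,-49],[0,0,-52],[0,0,-53],[0,0,-53]], spin=[0,0,0,0,0,0,0,0])

```text
time_s: 33.17
tool_pos: [0.555, -0.1126, 0.0724]
ee_rot: [3.139, 0.105, 0.001]
contact_force: [-3.1, 0.6, 3.4]
finger_gap: 0.266
```

```bash
python3 look.py
```

```text
33.175 tcp [ 0.555  -0.1126  0.0724] phi -86.17086762871004 F [-3.1391  0.5614  3.3804] T [ 0.0879  0.7157 -0.0079] gap 23.40972419607988
```

Request:
drive_tool(jaw=[1,1,1,1,1,1], translation=[[0,0,-1],[0,0,-2],[0,0,-2],[0,0,15],[0,0,40],[0,0,53]], spin=[0,0,0,0,0,0])

```text
time_s: 33.92
tool_pos: [0.5555, -0.1127, 0.1262]
ee_rot: [3.139, 0.105, 0.003]
contact_force: [0.6, -1.0, -3.0]
finger_gap: 0.27
```

```bash
python3 look.py wrist:w25 scene:s25; python3 - <<'E'
from h import *
g=dict(np.load("last_scene.npz"));crop(g,"s25c",200,400,210,320,4)
E
```

```text
33.925 tcp [ 0.5555 -0.1127  0.1262] phi -86.17167382989741 F [ 0.5817 -1.0095 -3.0033] T [-0.0427  0.1959 -0.0382] gap 23.770594123952716
wrist 7684 z 0.0556 ((581.3163452148438, 72.47804260253906), (62.574954986572266, 69.29053497314453), 3.801626205444336)
wrist 10760 z 0.0556 ((587.0794677734375, -14.750102996826172), (62.67815399169922, 83.96165466308594), 3.820575714111328)
wrist 1598 z 0.0555 ((620.5147705078125, -108.78887939453125), (8.629002571105957, 83.15243530273438), 3.672971248626709)
scene 315 z 0.053 ((598.0968627929688, -112.07943725585938), (57.34318161010742, 83.01058197021484), 8.803157806396484)
scene 529 z 0.053 ((589.633544921875, -16.64541244506836), (63.12877655029297, 81.7970962524414), 4.197608947753906)
scene 634 z 0.0529 ((581.7555541992188, 80.72928619384766), (65.59071350097656, 81.94612884521484), 3.9571237564086914)
```

View pics/s25c.png

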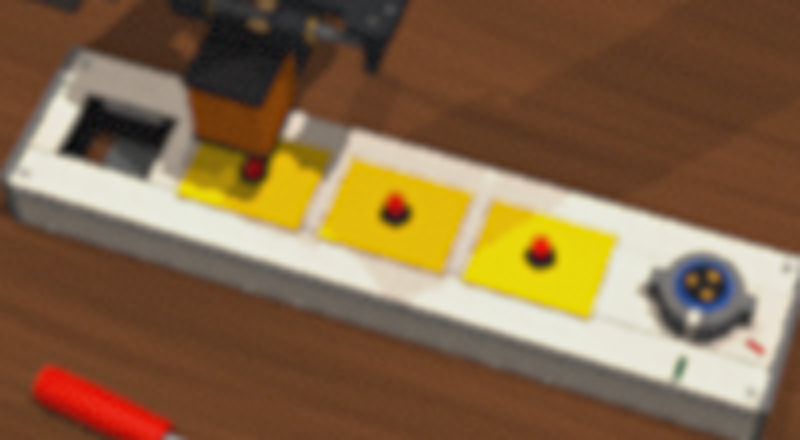

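Request:
drive_tool(jaw=[1,1,1,1,1,1,1,1,1,1,1,1], translation=[[-2,30,0],[-4,65,0],[-6,95,0],[-6,95,0],[-6,95,-15],[-6,95,-30],[-6,95,-38],[-6,95,-44],[-6,95,-50],[-6,95,-55],[-6,95,-55],[-6,95,-55]], spin=[0,0,0,0,0,0,0,0,0,0,0,0])

```text
time_s: 35.52
tool_pos: [0.5489, -0.0178, 0.0711]
ee_rot: [3.139, 0.105, 0.0]
contact_force: [-9.6, -1.0, 12.0]
finger_gap: 0.263
```

```bash
python3 look.py
```

```text
35.525 tcp [ 0.5489 -0.0178  0.0711] phi -86.17992971519442 F [-9.6102 -1.0166 12.0086] T [-0.1588  1.3602  0.0109] gap 23.104495906877023
```

Bottomed out at about 15 N net. Next pin, opening 4.

Request:
drive_tool(jaw=[1,1,1,1,1,1,1,1,1,1,1,1], translation=[[0,0,20],[0,0,55],[-2,30,55],[-4,65,55],[-6,95,55],[-6,95,55],[-6,95,35],[-6,95,20],[-6,95,12],[-6,95,5],[-6,95,0],[-6,95,0]], spin=[0,0,0,0,0,0,0,0,0,0,0,0])

```text
time_s: 37.02
tool_pos: [0.5431, 0.0772, 0.0711]
ee_rot: [3.139, 0.105, 0.001]
contact_force: [-9.0, -1.7, 12.8]
finger_gap: 0.26
```

```bash
python3 look.py
```

```text
37.025 tcp [0.5431 0.0772 0.0711] phi -86.17932082161367 F [-8.9524 -1.6688 12.8115] T [-0.2745  1.2256 -0.0125] gap 22.86294646768556
```

Request:
drive_tool(jaw=[1,1,1,1,1,1,1], translation=[[0,0,25],[0,0,60],[-30,-25,89],[-60,-55,110],[-90,-85,110],[-103,-97,110],[-103,-97,110]], spin=[0,0,0,0,0,0,0])

```text
time_s: 37.9
tool_pos: [0.44, -0.0199, 0.1799]
ee_rot: [3.14, 0.103, 0.001]
contact_force: [-0.4, -0.4, -3.1]
finger_gap: 0.259
```

```bash
python3 look.py wrist:w26 side:sd26 scene:s26;python3 plane.py; python3 - <<'E'
from h import *
g=dict(np.load("last_scene.npz"));crop(g,"s26c",200,400,210,320,4)
E
```

```text
37.9 tcp [ 0.44   -0.0199  0.1799] phi -86.24696728216051 F [-0.355  -0.4418 -3.0863] T [0.0214 0.2288 0.0216] gap 22.795081424068464
wrist 8352 z 0.0556 ((575.1043090820312, 80.60881042480469), (52.57318115234375, 83.7768325805664), 4.045417785644531)
wrist 8352 z 0.0556 ((581.3616943359375, -15.564029693603516), (52.571475982666016, 84.0682373046875), 3.518148183822632)
wrist 8359 z 0.0555 ((587.7501831054688, -111.80464172363281), (52.25347137451172, 86.00911712646484), 3.8534653186798096)
side 293 z 0.0541 ((593.1076049804688, -108.79716491699219), (59.916053771972656, 82.92400360107422), 3.3750808238983154)
side 347 z 0.0543 ((586.6043701171875, -11.81003189086914), (60.311031341552734, 84.40850067138672), 3.8922557830810547)
side 399 z 0.0541 ((580.09716796875, 81.55426788330078), (59.69181442260742, 85.60187530517578), 2.937882900238037)
scene 608 z 0.053 ((595.3546142578125, -110.58796691894531), (64.31976318359375, 83.15669250488281), 3.4965503215789795)
scene 630 z 0.0527 ((588.8101806640625, -14.868206024169922), (66.03750610351562, 82.98744201660156), 4.134705543518066)
s
[... 173 characters left out ...]
max [0.0538 0.0574] ((575.1043090820312, 80.60881042480469), (52.57318115234375, 83.7768325805664), 4.045417785644531)
8358 [ 0.5815 -0.0152  0.0556] slope deg [0.02 0.05] z min/max [0.0538 0.0573] ((581.3763427734375, -15.80228042602539), (52.571475982666016, 84.545654296875), 3.518148183822632)
8360 [ 0.5877 -0.1105  0.0555] slope deg [0.04 0.05] z min/max [0.0538 0.0573] ((587.9268798828125, -111.94490051269531), (52.8005485534668, 86.15159606933594), 4.037350177764893)
red [0.5804 0.0807 0.0609] 324 ztop 0.0623
red [ 0.5867 -0.0147  0.061 ] 313 ztop 0.0622
red [ 0.5929 -0.11    0.061 ] 340 ztop 0.0623
red [0.2774 0.2347 0.0368] 25 ztop 0.0381
red [ 0.2773 -0.2627  0.0354] 172 ztop 0.0374
```

View pics/w26.png

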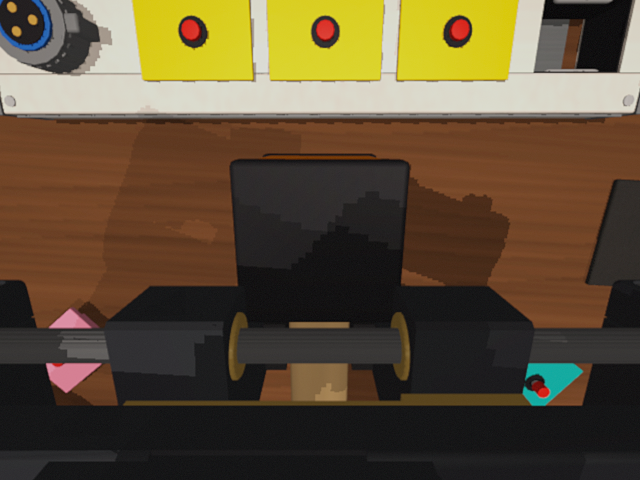

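View pics/s26c.png

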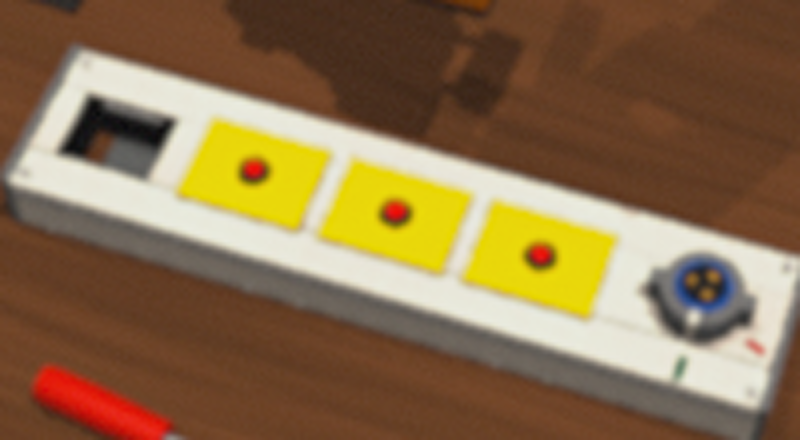

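```bash
cat > head.py <<'E'
from h import *
g=dict(np.load("last_wrist.npz"));W=world(g);s=r.state();t=s["tool_pos"]
z=t[2]+.0505
v,u=np.mgrid[0:480,0:640]
m=(abs(W[...,2]-z)<.008)&(u>240)&(u<400)&(v>165)&(v<280)
q=W[m];c=q.mean(0);k=np.linalg.lstsq(np.c_[q[:,:2]-c[:2],np.ones(len(q))],q[:,2],rcond=None)[0]
print("head top pts",m.sum(),c.round(4),"minus tcp z",(c[2]-t[2]).round(4),"tilt deg",np.degrees(k[:2]).round(2))
E
python3 head.py; python3 - <<'E'
from h import *
g=dict(np.load("last_wrist.npz"));crop(g,"w26c",130,330,0,90,4)
W=world(g)
for u in(192,325,458):
    print([round(float(1000*W[31,x,2]),1) for x in range(u-14,u+16,2)])
E
```

```text
head top pts 18051 [ 0.4845 -0.0175  0.2318] minus tcp z 0.0522 tilt deg [0.68 0.12]
[56.1, 58.1, 61.1, 61.2, 61.4, 61.0, 61.6, 62.0, 60.2, 61.1, 60.6, 58.5, 57.1, 56.3, 57.5]
[56.8, 56.6, 56.5, 59.7, 61.1, 61.0, 60.4, 61.6, 61.7, 61.1, 60.8, 60.8, 57.9, 55.1, 56.1]
[56.6, 55.8, 55.4, 60.1, 61.5, 62.0, 61.9, 61.8, 61.5, 62.2, 61.4, 61.0, 56.2, 55.7, 55.7]
```

View pics/w26c.png

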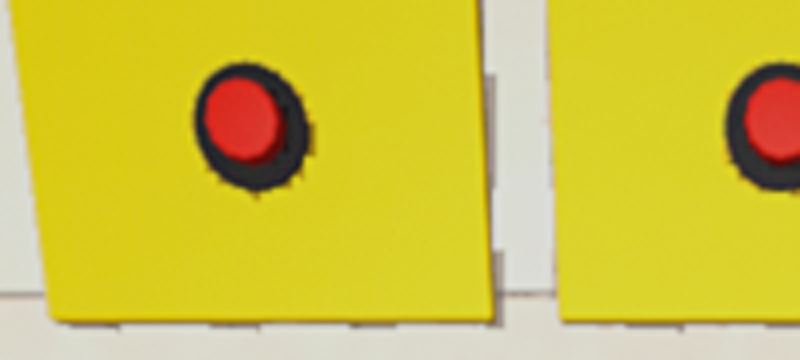

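Request:
drive_tool(jaw=[1,1,1,1,1,1,1,1,1,1], translation=[[40,1,0],[80,2,-10],[109,3,-30],[109,3,-60],[109,3,-85],[109,3,-100],[109,3,-106],[109,3,-110],[109,3,-112],[109,3,-112]], spin=[0,0,0,0,0,0,0,0,0,0])

```text
time_s: 39.3
tool_pos: [0.5492, -0.0164, 0.0705]
ee_rot: [3.139, 0.106, 0.002]
contact_force: [-12.5, 2.7, 18.4]
finger_gap: 0.267
```

```bash
python3 look.py wrist:w27; python3 head.py
```

```text
39.3 tcp [ 0.5492 -0.0164  0.0705] phi -86.1489685247014 F [-12.5208   2.7246  18.3685] T [0.3311 1.7669 0.1234] gap 23.53718628367635
wrist 19806 z 0.0556 ((580.5093383789062, 81.04058837890625), (63.374935150146484, 84.54115295410156), 3.9895541667938232)
wrist 2668 z 0.0556 ((613.3739624023438, -13.119335174560547), (10.985579490661621, 83.28372192382812), 3.204371690750122)
wrist 19752 z 0.0556 ((593.1719360351562, -111.98876953125), (62.9260368347168, 87.67687225341797), 3.8387269973754883)
head top pts 18040 [ 0.5939 -0.0139  0.1237] minus tcp z 0.0532 tilt deg [2.   0.19]
```

Request:
drive_tool(jaw=[1,1,1,1,1,1], translation=[[0,0,25],[0,0,60],[-30,0,90],[-70,0,112],[-109,0,112],[-109,0,112]], spin=[0,0,0,0,0,0])

```text
time_s: 40.1
tool_pos: [0.4387, -0.0164, 0.1808]
ee_rot: [3.139, 0.104, 0.003]
contact_force: [1.3, 0.4, -2.8]
finger_gap: 0.264
```

```bash
python3 look.py wrist:w28;python3 plane.py; python3 head.py; python3 - <<'E'
from h import *
g=dict(np.load("last_wrist.npz"));W=world(g)
for m in blobs(g,(0,170,90),(5,255,255),100):
    mm=cv2.erode(m.astype(np.uint8),np.ones((5,5)))>0
    print(np.mean(W[mm],0).round(5),mm.sum(),W[mm][:,2].std()/mm.sum()**.5)
E
```

```text
40.1 tcp [ 0.4387 -0.0164  0.1808] phi -86.19393998182855 F [ 1.2602  0.3925 -2.812 ] T [-0.0605  0.212   0.0277] gap 23.200824525623602
wrist 8210 z 0.0556 ((574.7006225585938, 80.56023406982422), (51.82401657104492, 83.62529754638672), 3.813141107559204)
wrist 8209 z 0.0556 ((581.3309326171875, -15.482990264892578), (52.119869232177734, 84.26883697509766), 3.6905455589294434)
wrist 8216 z 0.0555 ((587.5433959960938, -110.92913818359375), (52.08211898803711, 84.54076385498047), 3.9929003715515137)
8210 [0.5748 0.0802 0.0556] slope deg [0.08 0.  ] z min/max [0.0538 0.0574] ((574.7006225585938, 80.56023406982422), (51.82401657104492, 83.62529754638672), 3.813141107559204)
8213 [ 0.5812 -0.0151  0.0556] slope deg [0.07 0.06] z min/max [0.0538 0.0573] ((581.3391723632812, -15.611038208007812), (52.119869232177734, 84.52545166015625), 3.6905455589294434)
8218 [ 0.5875 -0.1105  0.0555] slope deg [-0.03  0.04] z min/max [0.0538 0.0573] ((587.6206665039062, -112.0350570678711), (52.08211898803711, 86.75798797607422), 3.9929003715515137)
red [0.5804 0.0805 0.061 ] 319 ztop 0.0623
red [ 0.5865 -0.0147  0.061 ] 308 ztop 0.0622
red [ 0.5929 -0.1099  0.0609] 334 ztop 0.0622
red [ 0.2772 -0.2627  0.0353] 173 ztop 0.037
head top pts 18044 [ 0.4831 -0.0139  0.2328] minus tcp z 0.052 tilt deg [0.74 0.02]
[0.58037 0.08058 0.06111] 173 6.115451391536335e-05
[ 0.58659 -0.01472  0.0611 ] 165 5.7293773742403477e-05
[ 0.59283 -0.10985  0.06104] 185 5.732420752487855e-05
[ 0.27758 -0.26245  0.03479] 59 0.00026576373969466253
```

Request:
drive_tool(jaw=[1,1,1,1,1,1,1,1,1,1,1,1], translation=[[-3,-30,0],[-8,-70,0],[-12,-110,0],[-16,-150,0],[-20,-190,0],[-24,-230,0],[-28,-270,-10],[-33,-310,-30],[-37,-347,-60],[-37,-347,-90],[-37,-347,-120],[-37,-347,-130]], spin=[0.01,0.03,0.05,0.07,0.09,0.11,0.13,0.15,0.16,0.16,0.16,0.16])

```text
time_s: 41.65
tool_pos: [0.4031, -0.3636, 0.0482]
ee_rot: [-3.12, -0.355, 0.001]
contact_force: [-0.1, -0.5, -3.1]
finger_gap: 0.262
```

```bash
python3 look.py wrist:w29;python3 head.py
```

```text
41.65 tcp [ 0.4031 -0.3636  0.0482] phi -77.00732881502825 F [-0.1302 -0.5422 -3.0522] T [-0.0422  0.2205 -0.0358] gap 23.04601176104112
head top pts 18055 [ 0.4467 -0.354   0.1   ] minus tcp z 0.052 tilt deg [0.5  0.24]
```

View pics/w29.png

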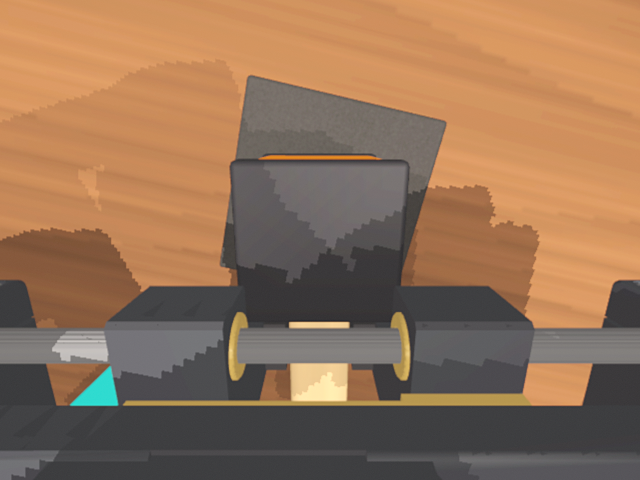

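Set it down gently, release, and rise.

Request:
drive_tool(jaw=[1,1,1,1,1,-0.3,-0.5,-0.5,-0.5,-0.5,-0.5,-0.5], translation=[[0,0,-12],[0,0,-22],[0,0,-27],[0,0,-29],[0,0,-29],[0,0,-29],[0,0,-29],[0,0,-29],[0,0,-10],[0,0,20],[0,0,70],[0,0,125]], spin=[0,0,0,0,0,0,0,0,0,0,0,0])

```text
time_s: 43.2
tool_pos: [0.4027, -0.3633, 0.1762]
ee_rot: [-3.121, -0.355, 0.0]
contact_force: [0.1, -1.0, -0.1]
finger_gap: 0.746
```

```bash
python3 look.py wrist:w30; python3 - <<'E'
from h import *
g=dict(np.load("last_wrist.npz"));W=world(g)
m=(abs(W[...,2]-.0705)<.006)&(W[...,0]>.25)&(W[...,0]<.52)&(W[...,1]<-.28)&(W[...,1]>-.45)
q=W[m];c=q.mean(0);k=np.linalg.lstsq(np.c_[q[:,:2]-c[:2],np.ones(len(q))],q[:,2],rcond=None)[0]
print(m.sum(),np.median(q,0).round(4),cv2.minAreaRect((q[:,:2]*1000).astype(np.float32)),np.degrees(k[:2]))
E
```

```text
43.2 tcp [ 0.4027 -0.3633  0.1762] phi -77.00979265083642 F [ 0.0747 -1.04   -0.1129] T [-0.0163  0.1839  0.035 ] gap 65.63877374729961
4594 [ 0.441  -0.3548  0.0711] ((439.900634765625, -354.9969177246094), (51.66136932373047, 51.593666076660156), 12.870302200317383) [ 0.01831741 -0.04379781]
```

View pics/w30.png

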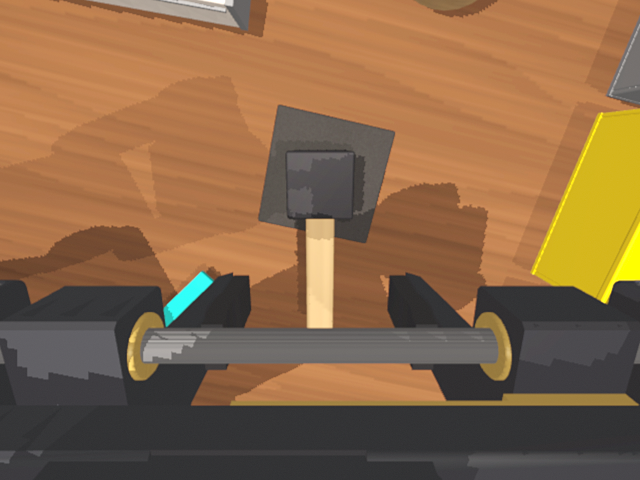

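Request:
drive_tool(jaw=[-0.5,-0.5,-0.5,-0.5,-0.5,-0.5,-0.5,-0.5,-0.5,-0.5,-0.5,-0.5], translation=[[5,30,24],[15,80,24],[30,135,24],[45,190,24],[60,245,24],[75,300,24],[90,355,24],[105,410,24],[120,465,24],[130,510,24],[137,533,24],[137,533,24]], spin=[0,0,0,0,0,0,0,0,0,0,0,0])

```text
time_s: 44.75
tool_pos: [0.5399, 0.1705, 0.1983]
ee_rot: [-3.121, -0.359, 0.0]
contact_force: [0.1, -0.6, 0.7]
finger_gap: 0.753
```

```bash
python3 look.py wrist:w31 scene:s31 side:sd31; python3 - <<'E'
from h import *
g=dict(np.load("last_wrist.npz"))
c=proj(g,[.5736,.184,.076]);print(c)
u,v=int(c[0]),int(c[1]);u0=max(0,u-60);v0=max(0,v-60);print(u0,v0);crop(g,"w31c",u0,u0+120,v0,v0+120,6)
E
```

```text
44.75 tcp [0.5399 0.1705 0.1983] phi -76.87630430676795 F [ 0.1327 -0.6126  0.703 ] T [-0.1164  0.1613  0.031 ] gap 66.22779466351709
wrist 6179 z 0.0555 ((580.8856811523438, 81.39613342285156), (62.559715270996094, 83.88691711425781), 3.854127883911133)
wrist 6000 z 0.0555 ((586.8041381835938, -14.55160903930664), (63.16287612915039, 85.22515106201172), 3.784374475479126)
wrist 3286 z 0.0554 ((592.2272338867188, -97.40512084960938), (63.62849807739258, 61.05451583862305), 4.386663436889648)
scene 613 z 0.0528 ((595.2252197265625, -110.76741027832031), (64.59764862060547, 83.2167739868164), 3.7758827209472656)
scene 597 z 0.053 ((589.59521484375, -15.00244140625), (64.12872314453125, 83.5652847290039), 4.953067779541016)
scene 552 z 0.053 ((585.1493530273438, 80.88130187988281), (61.8562126159668, 82.61878204345703), 3.3944571018218994)
side 192 z 0.0538 ((587.9009399414062, 89.76438903808594), (43.49226379394531, 68.27442932128906), 2.784444808959961)
[312.1591848  185.70429917]
252 125
```

View pics/w31c.png

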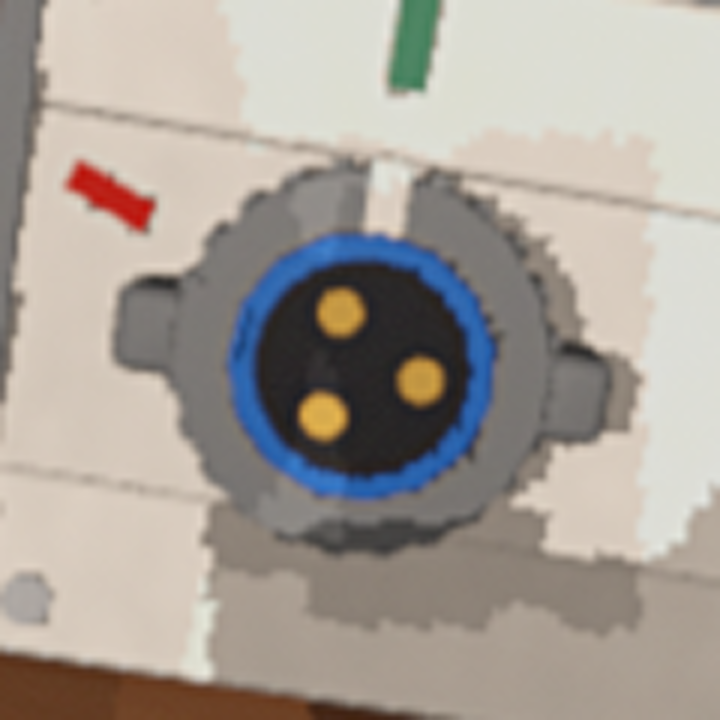

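View pics/s31.png

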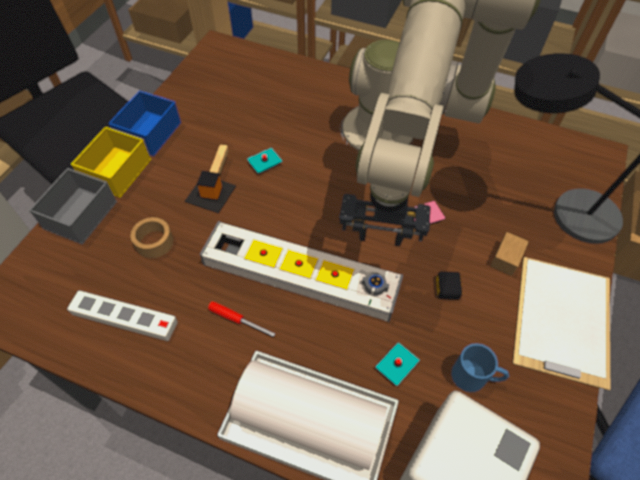

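```bash
python3 - <<'E'
from h import *
g=dict(np.load("last_wrist.npz"))
f=lambda x,y,z:onplane(g,252+(x+.5)/6-.5,125+(y+.5)/6-.5,z)[:2]
ang=lambda d:np.degrees(np.arctan2(d[1],d[0]))
c=f(363,365,.079);print("centre",c)
for z in(.074,.076): 
    A=f(117,322,z);B=f(605,393,z);print("lug line",ang(B-A),np.linalg.norm(A-B),(A+B)/2)
p0=f(388,228,.076);p1=f(388,165,.076);print("ptr",ang((p0+p1)/2-c),ang(p1-p0))
g0=f(406,88,.05);g1=f(420,0,.05);print("green",ang((g0+g1)/2-c),ang(g1-g0))
r0=f(150,215,.05);r1=f(75,178,.05);print("red",ang((r0+r1)/2-c),ang(r1-r0))
E
```

```text
centre [0.57415397 0.18412734]
lug line -85.11702502545202 0.06682640608800813 [0.57452146 0.18443387]
lug line -85.117025025452 0.06633308810272068 [0.57474274 0.18444229]
ptr 4.341906358327397 12.993432884283179
green 3.9996883983233227 3.7131758722550043
red 73.36367901865984 77.05766506999613
```

```bash
python3 - <<'E'
from h import *
a=dict(np.load("scene.npz"));b=dict(np.load("last_scene.npz"))
for n,(u,v) in dict(tape=(152,238),mug=(475,368),screw=(240,318),meas=(448,285),carton=(511,254),turq1=(264,161),turq2=(397,364),pink=(426,214)).items():
    d=np.abs(a["im"][v-14:v+14,u-20:u+20].astype(int)-b["im"][v-14:v+14,u-20:u+20]).mean();print(n,round(d,1))
print(r.hand_in())
E
```

```text
tape 1.3
mug 1.4
screw 1.5
meas 3.6
carton 1.1
turq1 1.1
turq2 0.9
pink 45.8
the job is handed in; nothing more can be done
None
```

I closed up the raceway and handed the job in at about 45 s. Three yellow covers were on the bench, and they went into openings 2, 3 and 4; opening 1 stays empty.

- **Covers:** each was pressed down with the spread fingertips either side of its pin. All three lie flat, tops at about 55.5 mm, which is level on the deck. The first cover went in tilted 11° and levelled when pressed. Pressing the second cover (opening 3) peaked at 71 N on the wrist, under the 120 N limit.
- **Pins:** each was knocked down with the mallet after its cover was level. All three stay down with their tops at about 61 mm. That is roughly 10.5 mm of travel, not the 12 mm I expected. While the mallet was pressing the pin in opening 3, its face reached about 59.5 mm, which is fully down. A second, harder knock there left the resting height unchanged, so I took it as the latched position.
- **Lock ring:** turned until it hit its stop. The pointer measures 4.3° against 4.0° for the green mark, within measurement error.
- **Mallet:** standing on its head on the pad again, less than 1 mm from where it started, and level.
- **Bystanders:** comparing the scene picture before and after shows no movement of the tape roll, mug, screwdriver, carton or turquoise look-alikes. The tape measure area differs slightly more, which I took to be shadow. The pink cover's difference was large (45.8) because the arm partly hid it in the last picture, so that check shows nothing. I never worked near it after gripping the first cover.

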